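# Load the sample cells into their conditioning blocks

## Robot

A 7-joint arm with a two-finger parallel gripper is mounted at the origin on a cart in front of the work surface, level with it; the furniture and walls round the work are solid. World frame = base frame: x ahead of the robot, y to its left, z up, the work surface at z = 0. Lengths are in m, angles in rad, forces in N, time in s.
With the tool pointing down it reaches from about 0.425 to 0.8 m from the base axis. Payload 8.3 kg.
Tool frame: the origin (TCP) lies on the mounting face of the last link; the fingertips stand bot.finger_overhang ahead of it and the grasp point (between the pads) lies 155 mm ahead of it (bot.finger_overhang is the distance from the TCP to the fingertips, in m); y points along the fingers, z is the direction in which the jaws open and shut, and the axes are right-handed (so a half turn about y gives the same grasp; the last joint's range is limited). The gripper opens to 85 mm and grips with 20 to 120 N. Pads are 22 mm wide; open, the fingers measure 114 mm over their backs; the gripper's body (76 mm by 85 mm) begins 54 mm behind the grasp point. The pads swing forward as they close: fully open they stand 13 mm farther back than shut.
Start: joints at [1.091, 0.383, 0.016, 1.37, -0.006, 1.388, -0.046], TCP at [0.253, -0.571, 0.405] pointing down, gripper open.
Joint ranges: [-2.95, 2.95], [-0.25, 2.06], [-1.52, 1.56], [0.18, 2.33], [-1.44, 4.58], [0.02, 2.06], [-3.01, 3.01]. Speed limits (rad/s): [2.39, 2.39, 3.01, 3.01, 3.14, 3.14, 3.14].

## Interface

Orientations are given as a unit quaternion [x, y, z, w].
In Python, from bench import bot gives the robot as it stands. The module is installed in compiled form; this text tells all that it offers.
- The arm moves only by the tool apply_moves, never from a script. Its argument "rows" is a list that holds one entry, the list of rows, each a list of 7 numbers: the turn, a rotation vector about the tool's x, y, z each as a share of 10 degrees, from -1 to 1, then the shift along the tool's x, y, z each as a share of 0.05 m, from -1 to 1, then the closure, from -1 (fully open) to 1 (shut), so that 0 is half open. A call has 1 to 8 rows; each row shifts and turns the commanded pose from where the row before left it, along the tool's axes as they then stand; what a row does not reach is not made up. A row lasts 1/8 s, in which the tool goes at most 62.5 mm and 10.7 degrees, less where a joint would pass 70% of its speed; a pose out of reach is approached as far as the arm can. A call with a number of a shift or a turn outside -1 to 1 is refused whole. A call with a gripper value outside its range is refused whole. The fingers move at their own pace and stop on an object; "force" is the grip in N (left out, the last holds). Time passes only in rows, so rows that do not move let the fingers close. It gives the time, the measured TCP pose, the force and the opening at its end, in the units of the state.
- bot.read_state(): the state, without advancing time (a new reading comes with each control period).
- bot.camera(name): name is "scene" or "top" or "wrist"; returns the picture (384x512x3 uint8, red, green, blue); there is no depth.
- bot.get_calibration(name): a dict with "fx", "fy", "cx", "cy" (pixels), "origin" and "rotation" of the camera in the world; the wrist camera has in their place "T_tool_cam" (4x4, takes a point from camera to tool coordinates, whose origin is the TCP and whose axes are the tool frame's). Camera axes: x right, y up, looking along -z (the intrinsics and any distortion apply to the point x, -y, -z); pixel columns grow to the right and rows downward; lengths in m; the calibration is good to about 2 mm. A picture is of the moment at which its call begins: read the wrist's pose just before it. get_calibration takes no time and is no camera call.
- bot.hand_in(): hands the job in, once; it reports no verdict.
The state is a dict: "time": time; "joint_positions": joint angles; "joint_vel": joint speeds; "tau": joint torques, N m; "position": TCP position; "eef_rot": TCP orientation; "ft_force": force on the tool from outside, world axes, zero at the start; "moment": the same for the moment, N m; "grip_width": finger opening in m.
Only numpy, scipy, OpenCV 4.12 (cv2) and the standard library are available. Lean on these libraries where they do the work, as an engineer would, in place of code of your own. Each camera call takes 0.05 s, during which the arm holds its last target.

## Task

Load the four steel sample cells with black caps into the aluminium conditioning blocks so that they can be brought to temperature: each cell goes into the block bored for its size, and the cell with the side arm into the slotted block, turned so that its arm drops into the slot. Every cell must be let go fully home and upright, with its flange lying on its block. Do not shift the glass beaker or the sample jar standing near the cells.

Things in the scene. Friction and masses are not known exactly. Their poses are not given: they have to be found in the camera images.
- cell_small_center (a point): smallest steel sample cell, a loose closed cup, upright: barrel 24 mm wide, 26 mm long; on it a flange 45 mm wide, 4 mm thick; on that a ribbed black cap 22 mm wide, 28 mm high (grip here from above). Point: its centre, 29 mm above the underside, z up.
- cell_medium_center (a point): medium steel sample cell, a loose closed cup, upright: barrel 34 mm wide, 30 mm long; on it a flange 56 mm wide, 4 mm thick; on that a ribbed black cap 26 mm wide, 28 mm high (grip here from above). Point: its centre, 31 mm above the underside, z up. No side arm.
- cell_large_center (a point): largest steel sample cell, a loose closed cup, upright: barrel 44 mm wide, 34 mm long; on it a flange 66 mm wide, 4 mm thick; on that a ribbed black cap 32 mm wide, 28 mm high (grip here from above). Point: its centre, 33 mm above the underside, z up.
- cell_arm_center (a point): side-arm steel sample cell, a loose closed cup, upright: barrel 34 mm wide, 30 mm long; on it a flange 56 mm wide, 4 mm thick; on that a ribbed black cap 26 mm wide, 28 mm high (grip here from above). Point: its centre, 31 mm above the underside, z up. A side arm, 8 mm tube with 10 mm nut, runs along its -x to 49 mm from the axis, 8 mm below the flange.
- block_small: smallest round aluminium block, grey sleeve, fixed: 56 mm wide (foot 64), 37 mm high, upright bore 28 mm wide, 29 mm deep, mouth bevelled 4 mm. Origin: centre of its underside, z up. For the smallest cell (home: flange on the block, cell's centre 40 mm over this origin).
- block_medium: medium round aluminium block, grey sleeve, fixed: 68 mm wide (foot 76), 41 mm high, upright bore 38 mm wide, 33 mm deep, mouth bevelled 4 mm. Origin: centre of its underside, z up. Wall unbroken; for the medium cell without side arm (home: flange on the block, cell's centre 42 mm over this origin).
- block_large: largest round aluminium block, grey sleeve, fixed: 78 mm wide (foot 86), 45 mm high, upright bore 48 mm wide, 37 mm deep, mouth bevelled 4 mm. Origin: centre of its underside, z up. For the largest cell (home: flange on the block, cell's centre 44 mm over this origin).
- block_slotted: slotted round aluminium block, grey sleeve, fixed: 68 mm wide (foot 76), 41 mm high, upright bore 38 mm wide, 33 mm deep, mouth bevelled 4 mm. Origin: centre of its underside, z up. Slot along its -x, 18 mm deep, 13 mm wide at the bore, 24 outside: takes the side arm if both x axes agree to 0.12 rad, else the cell sits 12 mm high (home: flange on the block, cell's centre 42 mm over this origin).
- beaker: clear glass beaker, 54 mm in diameter and 65 mm high, empty, standing loose near the cells; to be left where it is. Origin: centre of its underside.
- jar: sample jar with a white screw lid, 57 mm in diameter and 67 mm high, standing loose near the cells; to be left where it is. Origin: centre of its underside.
Not all that is in view belongs to the job. Leave any orange look-alike of the part that bears cell_medium_center alone. Leave any blue look-alike of the part that bears cell_small_center alone.

How it is judged:
By the outcome, as a careful person would: the job done as asked, in the order asked, and still so for the second after the job is handed in, with the robot touching nothing.
It also fails if it takes over 102 s, if anything falls off the work surface, if the arm or the gripper's body presses on something with over 40 N, if the wrist force passes 120 N, or if a joint passes its speed limit or range.

## Working session

There is one attempt and no reset: what is moved stays moved. The work goes in short steps, Python scripts to look and compute and a tool call to move; the robot and the scene stay as the last step left them, time stands still between calls to the robot, and variables do not carry over. Pictures are saved under pics/ and viewed, and the job is handed in when it is done.

Besides the shell and the picture viewer there is one more tool, called after "Call:" as name([rows], argument=value, ...), one row to a line, values as JSON. apply_moves: Moves the arm, as the interface text tells. Its arguments: {"type":"object","properties":{"rows":{"type":"array"},"force":{"type":"number"}},"required":["rows"]}

```bash
mkdir -p pics; ls; python3 - <<'E'
from bench import bot
import cv2,numpy as np,pickle
s=bot.read_state();print(s);print(bot.finger_overhang)
c={}
for n in ["scene","top","wrist"]:
    c[n]=bot.get_calibration(n);print(n,c[n])
    cv2.imwrite(f"pics/{n}0.png",bot.camera(n)[:,:,::-1])
pickle.dump(c,open('cal.pkl','wb'))
E
```

```text
pics
{'time': 0.0, 'joint_positions': array([ 1.09107041,  0.38423459,  0.01637963,  1.37116681, -0.00632622,
        1.38816564, -0.04650371]), 'joint_vel': array([ 0.00122365,  0.00036695, -0.00080694,  0.00042715,  0.00036288,
       -0.00132491, -0.00059652]), 'tau': array([-3.45738772e-05, -6.27599931e+01,  8.44323747e-01, -3.71827662e+01,
        1.65011996e-02,  1.42020907e-02,  1.09119020e-05]), 'position': array([ 0.25301201, -0.57132057,  0.40367505]), 'eef_rot': array([-0.14646737,  0.69246677, -0.69113599,  0.14617837]), 'ft_force': array([ 0.05485292, -0.69871006,  0.92214381]), 'moment': array([-0.01275767, -0.00690967, -0.00377373]), 'grip_width': 0.085286620939841}
0.1734
scene {'fx': 437.951312344557, 'fy': 437.951312344557, 'cx': 246.97141507334413, 'cy': 191.49515102473413, 'origin': array([-0.23198469, -1.21093907,  0.66793888]), 'rotation': array([ 0.51305795, -0.16936623, -0.24096669,  0.80623921])}
top {'fx': 354.0926107439878, 'fy': 354.0926107439878, 'cx': 253.73859766506231, 'cy': 192.55180858951624, 'origin': array([ 0.28892046, -0.09623555,  1.50346714]), 'rotation': array([-0.05591084,  0.06366572,  0.70763224, -0.70148219])}
wrist {'fx': 286.67871006426356, 'fy': 286.67871006426356, 'cx': 253.64629585223054, 'cy': 189.9488603011611, 'T_tool_cam': array([[-3.41526841e-04, -9.49307027e-01, -3.14350207e-01,
        -8.13050305e-02],
       [ 6.61785266e-04,  3.14349941e-01, -9.49306945e-01,
         3.02904293e-02],
       [ 9.99999723e-01, -5.32246137e-04,  5.20878461e-04,
         6.38679123e-04],
       [ 0.00000000e+00,  0.00000000e+00,  0.00000000e+00,
         1.00000000e+00]])}
```

View pics/scene0.png

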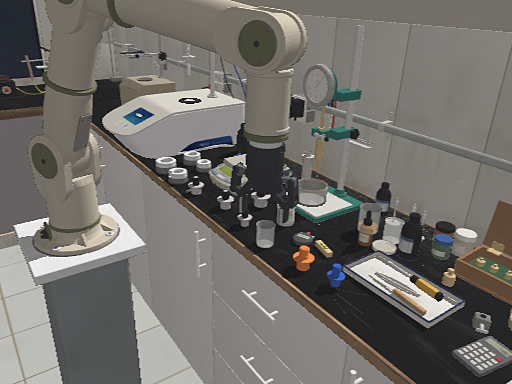

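View pics/top0.png

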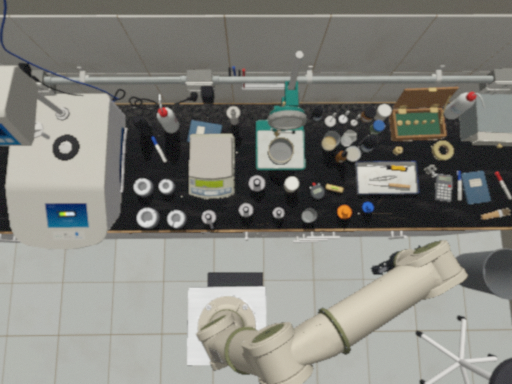

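View pics/wrist0.png

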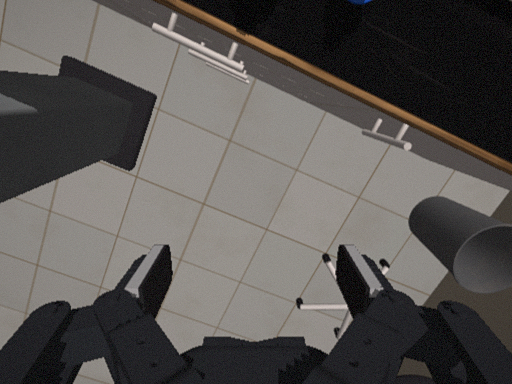

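```bash
cat > h.py <<'E'
import numpy as np,pickle,cv2
from scipy.spatial.transform import Rotation as R
cal=pickle.load(open('cal.pkl','rb'))
def campose(n,state=None):
    c=cal[n]
    if n=='wrist':
        T=c['T_tool_cam'];Rt=R.from_quat(state['eef_rot']).as_matrix()
        return Rt@T[:3,3]+state['position'],Rt@T[:3,:3]
    return np.array(c['origin']),R.from_quat(c['rotation']).as_matrix()
def ray(n,u,v,z,state=None):
    c=cal[n];o,M=campose(n,state)
    d=M@np.array([(u-c['cx'])/c['fx'],-(v-c['cy'])/c['fy'],-1.])
    return o+d*(z-o[2])/d[2]
def proj(n,p,state=None):
    c=cal[n];o,M=campose(n,state)
    q=M.T@(np.array(p)-o)
    return np.array([c['cx']+c['fx']*q[0]/-q[2],c['cy']+c['fy']*q[1]/q[2]])
E
python3 - <<'E'
from h import *
for u,v in [(143,187),(166,187),(148,217),(176,218)]: print('blk',ray('top',u,v,.04))
for u,v in [(208,218),(246,210),(278,212),(257,183)]: print('cell',ray('top',u,v,.05))
for u,v in [(309,215),(291,184)]: print('obs',ray('top',u,v,.05))
im=cv2.imread('pics/top0.png')[165:240,125:385]
cv2.imwrite('pics/topz.png',cv2.resize(im,None,fx=3,fy=3,interpolation=cv2.INTER_CUBIC))
im=cv2.imread('pics/scene0.png')[140:300,150:350]
cv2.imwrite('pics/scenez.png',cv2.resize(im,None,fx=3.7,fy=3.7,interpolation=cv2.INTER_CUBIC))
E
```

```text
blk [0.56627942 0.35032583 0.04      ]
blk [0.5655404  0.25417983 0.04      ]
blk [0.43998851 0.32431823 0.04      ]
blk [0.43485437 0.2087752  0.04      ]
cell [0.43272952 0.07550855 0.05      ]
cell [ 0.46449057 -0.08078084  0.05      ]
cell [ 0.4550786  -0.21282324  0.05      ]
cell [ 0.57776121 -0.12747006  0.05      ]
obs [ 0.44155994 -0.34057326  0.05      ]
obs [ 0.57241739 -0.2697776   0.05      ]
```

View pics/topz.png

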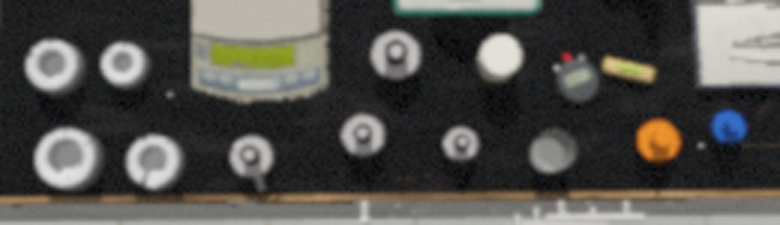

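View pics/scenez.png

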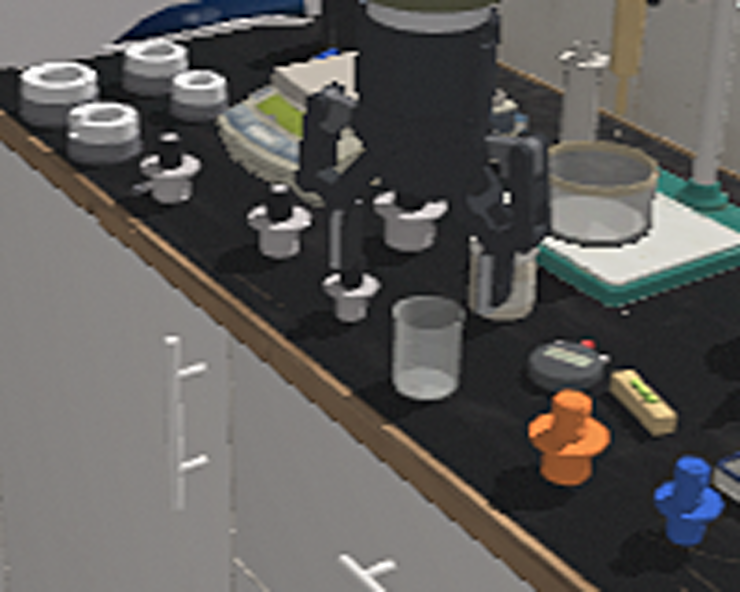

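```bash
cat >> h.py <<'E'
def go(s,target,yaw=0.0):
    """target TCP world; yaw=angle of tool z axis(jaw) in world xy. prints total rows in shares"""
    M=R.from_quat(s['eef_rot']).as_matrix()
    # desired: y=-Z, z=(cos,sin,0), x=y x z
    z=np.array([np.cos(yaw),np.sin(yaw),0]);y=np.array([0,0,-1.]);x=np.cross(y,z)
    Md=np.stack([x,y,z],1)
    rv=R.from_matrix(M.T@Md).as_rotvec()
    d=np.array(target)-s['position']
    print('pos',s['position'].round(4),'jawyaw',np.degrees(np.arctan2(M[1,2],M[0,2])).round(2),'tilt y',M[:,1].round(4))
    print('turn shares(10deg)',(np.degrees(rv)/10).round(3))
    print('shift shares in current frame',(M.T@d/.05).round(3),'in final frame',(Md.T@d/.05).round(3))
E
python3 - <<'E'
from h import *
from bench import bot
s=bot.read_state();print(R.from_quat(s['eef_rot']).as_matrix().round(3))
for yaw in (0,np.pi/2,-np.pi/2,np.pi): go(s,[0.46,-0.1,0.42],yaw)
E
```

```text
[[-0.914 -0.001  0.405]
 [-0.405  0.001 -0.914]
 [ 0.    -1.    -0.001]]
pos [ 0.253  -0.5714  0.4039] jawyaw -66.11 tilt y [-6.0e-04  1.4e-03 -1.0e+00]
turn shares(10deg) [ 8.000e-03 -6.611e+00 -5.000e-03]
shift shares in current frame [-7.602 -0.312 -6.944] in final frame [-9.427 -0.322  4.139]
pos [ 0.253  -0.5714  0.4039] jawyaw -66.11 tilt y [-6.0e-04  1.4e-03 -1.0e+00]
turn shares(10deg) [ 2.0000e-03 -1.5611e+01 -1.2000e-02]
shift shares in current frame [-7.602 -0.312 -6.944] in final frame [ 4.139 -0.322  9.427]
pos [ 0.253  -0.5714  0.4039] jawyaw -66.11 tilt y [-6.0e-04  1.4e-03 -1.0e+00]
turn shares(10deg) [8.000e-03 2.389e+00 2.000e-03]
shift shares in current frame [-7.602 -0.312 -6.944] in final frame [-4.139 -0.322 -9.427]
pos [ 0.253  -0.5714  0.4039] jawyaw -66.11 tilt y [-6.0e-04  1.4e-03 -1.0e+00]
turn shares(10deg) [6.0000e-03 1.1389e+01 9.0000e-03]
shift shares in current frame [-7.602 -0.312 -6.944] in final frame [ 9.427 -0.322 -4.139]
```

```bash
python3 - <<'E'
from h import *
from bench import bot
s=bot.read_state();M=R.from_quat(s['eef_rot'])
d=np.array([0.40-.253,-.10+.5714,0])/16/.05
for i in range(16):
    print((M.inv().apply(d)).round(2), end=' ')
    M=M*R.from_rotvec([0,-np.radians(9.757),0])
E
```

```text
[-0.41  0.   -0.46] [-0.48  0.   -0.39] [-0.54  0.   -0.3 ] [-0.58  0.   -0.21] [-0.61  0.   -0.1 ] [-0.62  0.   -0.  ] [-0.61  0.    0.1 ] [-0.58  0.    0.21] [-0.54  0.    0.3 ] [-0.48  0.    0.39] [-0.41  0.    0.46] [-0.32  0.    0.53] [-0.23  0.    0.57] [-0.13  0.    0.6 ] [-0.02  0.    0.62] [0.08 0.   0.61]
```

Call:
apply_moves([
  [[0,-0.975,0,-0.41,0,-0.46,-1],[0,-0.975,0,-0.48,0,-0.39,-1],[0,-0.975,0,-0.54,0,-0.3,-1],[0,-0.975,0,-0.58,0,-0.21,-1],[0,-0.975,0,-0.61,0,-0.1,-1],[0,-0.975,0,-0.62,0,0,-1],[0,-0.975,0,-0.61,0,0.1,-1],[0,-0.975,0,-0.58,0,0.21,-1]],
], force=40)

```text
time: 1.15
position: [0.3272, -0.3346, 0.4045]
eef_rot: [0.55, -0.444, 0.444, -0.55]
ft_force: [-0.7, -0.2, 0.0]
grip_width: 0.0855
```

Call:
apply_moves([
  [[0,-0.975,0,-0.54,0,0.3,-1],[0,-0.975,0,-0.48,0,0.39,-1],[0,-0.975,0,-0.41,0,0.46,-1],[0,-0.975,0,-0.32,0,0.53,-1],[0,-0.975,0,-0.23,0,0.57,-1],[0,-0.975,0,-0.1,0,0.6,-1],[0,-0.975,0,0.2,0,0.62,-1],[0,-0.975,0,0.4,0,0.61,-1]],
])

```text
time: 2.15
position: [0.4282, -0.1065, 0.4047]
eef_rot: [0.707, 0.001, -0.001, -0.707]
ft_force: [0.5, -0.1, -0.0]
grip_width: 0.0855
```

```bash
cat > look.py <<'E'
import sys
from h import *
from bench import bot
n=sys.argv[1]
s=bot.read_state()
im=bot.camera('wrist')[:,:,::-1].copy()
cv2.imwrite(f'pics/{n}.png',im); pickle.dump(s,open(f'pics/{n}.pkl','wb'))
print('t',s['time'],'j',s['joint_positions'].round(2),'w',s['grip_width'],'f',s['ft_force'].round(1))
go(s,s['position'],np.pi/2)
E
python3 look.py w1
```

```text
t 2.15 j [ 0.72  0.01 -0.54  1.82  0.    1.32  1.75] w 0.08549384023472359 f [ 0.5 -0.1 -0. ]
pos [ 0.4282 -0.1065  0.4047] jawyaw 90.16 tilt y [-0.e+00 -5.e-04 -1.e+00]
turn shares(10deg) [ 0.003  0.016 -0.   ]
shift shares in current frame [0. 0. 0.] in final frame [0. 0. 0.]
```

View pics/w1.png

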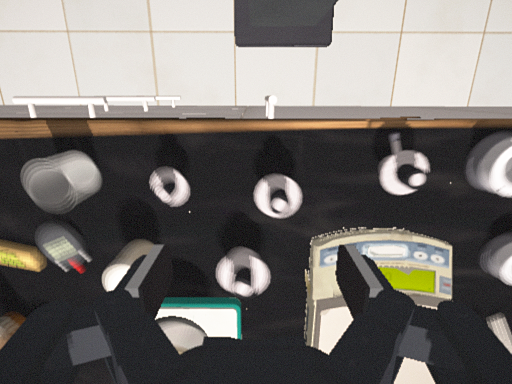

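```bash
python3 look.py w2; python3 - <<'E'
from h import *
im=cv2.imread('pics/w2.png')[120:310]
cv2.imwrite('pics/w2z.png',cv2.resize(im,None,fx=1.56,fy=1.56,interpolation=cv2.INTER_CUBIC))
E
```

```text
t 2.2 j [ 0.71  0.01 -0.55  1.82  0.    1.31  1.75] w 0.0851657123232557 f [1.7 3.1 0.1]
pos [ 0.4307 -0.1024  0.4049] jawyaw 90.96 tilt y [ 0.002   0.0014 -1.    ]
turn shares(10deg) [-0.008  0.096  0.011]
shift shares in current frame [0. 0. 0.] in final frame [0. 0. 0.]
```

View pics/w2z.png

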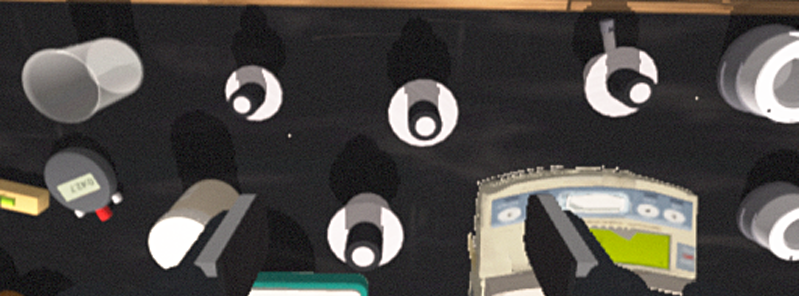

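```bash
cat > det.py <<'E'
from h import *
def flange(n,uv,z,r=.028,thr=110,half=None,cam='wrist'):
    im=cv2.imread(f'pics/{n}.png');s=pickle.load(open(f'pics/{n}.pkl','rb'))
    g=cv2.cvtColor(im,cv2.COLOR_BGR2GRAY)
    u,v=uv;h=half or 30
    x0=max(0,u-h);y0=max(0,v-h)
    c=g[y0:v+h,x0:u+h]
    m=(c>thr).astype(np.uint8)
    cs,_=cv2.findContours(m,cv2.RETR_EXTERNAL,cv2.CHAIN_APPROX_NONE)
    k=max(cs,key=cv2.contourArea)
    hull=cv2.convexHull(k)
    e=cv2.fitEllipse(hull)
    p=ray(cam,e[0][0]+x0,e[0][1]+y0,z,s)
    return (e[0][0]+x0,e[0][1]+y0),e[1],p
def captop(n,uv,z,thr=150,half=12):
    im=cv2.imread(f'pics/{n}.png');s=pickle.load(open(f'pics/{n}.pkl','rb'))
    g=cv2.cvtColor(im,cv2.COLOR_BGR2GRAY);u,v=uv
    c=g[v-half:v+half,u-half:u+half];m=(c>thr).astype(np.uint8)
    k,l,st,ce=cv2.connectedComponentsWithStats(m)
    i=l[half,half]
    return ce[i]+[u-half,v-half],st[i,4],ray('wrist',*(ce[i]+[u-half,v-half]),z,s)
E
python3 - <<'E'
from det import *
for nm,uv,z,cu,cz in [('small',(162,180),.030,(155,187),.058),('med',(271,192),.034,(272,201),.062),('large',(234,268),.038,(233,284),.066),('arm',(397,172),.034,(409,179),.062)]:
    print(nm,flange('w2',uv,z)); print('   ',captop('w2',cu,cz))
im=cv2.imread('pics/w2.png')
print(cv2.resize(im[150:205,365:430],None,fx=8,fy=8).shape)
a=cv2.resize(im[120:205,365:430],None,fx=6,fy=6,interpolation=cv2.INTER_CUBIC)
b=cv2.resize(im[235:320,200:265],None,fx=6,fy=6,interpolation=cv2.INTER_CUBIC)
cv2.imwrite('pics/w2a.png',np.hstack([a,b]))
E
```

```text
small ((162.27285194396973, 179.41275787353516), (33.742393493652344, 37.647918701171875), array([ 0.45228458, -0.21543552,  0.03      ]))
    (array([154.69148936, 186.82978723]), np.int32(94), array([ 0.45304037, -0.21583933,  0.058     ]))
med ((270.78384590148926, 191.97147941589355), (42.55246353149414, 45.03517532348633), array([ 0.46523189, -0.07938798,  0.034     ]))
    (array([272.19512195, 200.51219512]), np.int32(123), array([ 0.46617478, -0.07932033,  0.062     ]))
large ((233.9657096862793, 268.6235656738281), (46.49178695678711, 48.18986129760742), array([ 0.57494294, -0.12582869,  0.038     ]))
    (array([232.33793103, 284.04827586]), np.int32(145), array([ 0.57900765, -0.12611688,  0.066     ]))
arm ((396.70588302612305, 168.05972480773926), (46.16453552246094, 53.90181350708008), array([0.4318043 , 0.07326969, 0.034     ]))
    (array([409.9469697 , 179.12878788]), np.int32(132), array([0.43765676, 0.07605615, 0.062     ]))
(440, 520, 3)
```

View pics/w2a.png

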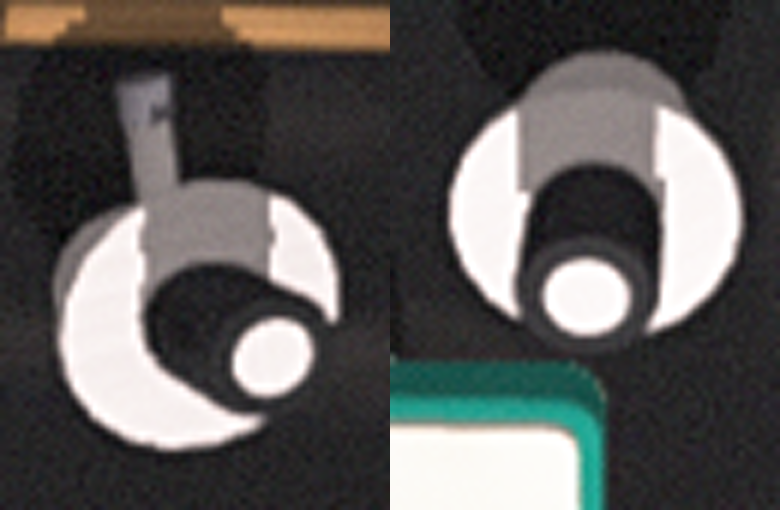

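Call:
apply_moves([
  [[0,0,0,0.15,0,0.9,-1],[0,0,0,0.15,0,0.9,-1],[0,0,0,0,0,0.9,-1],[0,0,0,0,0,0.9,-1],[0,0,0,0,0,0.9,-1],[0,0,0,0,0,0.7,-1],[0,0,0,0,0,0,-1],[0,0,0,0,0,0,-1]],
])

```text
time: 3.25
position: [0.4437, 0.1516, 0.4044]
eef_rot: [0.707, -0.001, 0.001, -0.707]
ft_force: [-0.1, -0.5, -0.9]
grip_width: 0.0854
```

```bash
python3 look.py w3; python3 - <<'E'
from h import *
im=cv2.imread('pics/w3.png')[100:310]
cv2.imwrite('pics/w3z.png',cv2.resize(im,None,fx=1.56,fy=1.56,interpolation=cv2.INTER_CUBIC))
E
```

```text
t 3.25 j [ 0.38  0.1  -0.83  1.75  0.08  1.32  1.11] w 0.08544381883151084 f [-0.1 -0.5 -0.9]
pos [0.4437 0.1516 0.4044] jawyaw 89.79 tilt y [-6.e-04 -6.e-04 -1.e+00]
turn shares(10deg) [ 0.004 -0.021 -0.003]
shift shares in current frame [0. 0. 0.] in final frame [0. 0. 0.]
```

View pics/w3z.png

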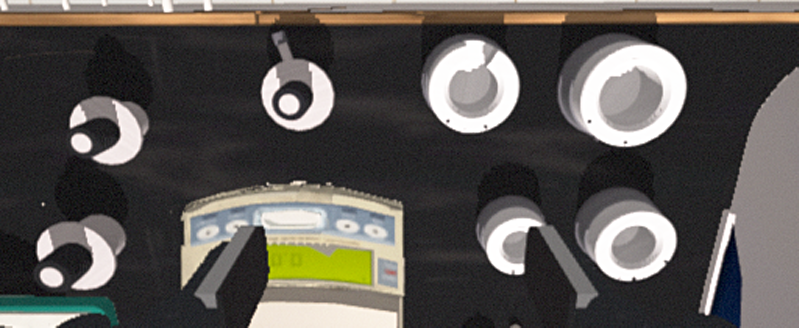

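```bash
python3 - <<'E'
from h import *
im=cv2.imread('pics/w3.png')
f=lambda y,x:cv2.resize(im[y:y+80,x:x+95],None,fx=4,fy=4,interpolation=cv2.INTER_CUBIC)
cv2.imwrite('pics/w3b.png',np.vstack([np.hstack([f(110,258),f(110,350)]),np.hstack([f(210,285),f(210,358)])]))
E
```

```text
(no output)
```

View pics/w3b.png

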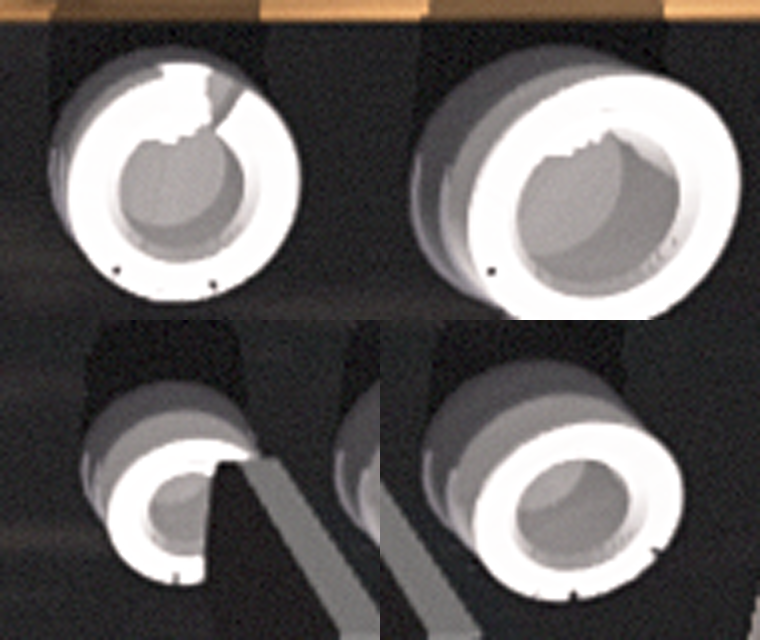

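```bash
python3 - <<'E'
from det import *
for nm,uv,z,h,d in [('slot',(301,154),.041,38,68),('large',(399,159),.045,46,78),('med',(403,253),.041,38,68),('small',(328,252),.037,32,56)]:
    e=flange('w3',uv,z,thr=225,half=h);print(nm,e)
s=pickle.load(open('pics/w3.pkl','rb'))
for cu,cz in [((187,164),.062)]: print('arm',captop('w3',cu,cz))
c=flange('w3',(301,154),.041,thr=225,half=38)[2]
for p in [(163,74),(244,92)]:
    q=ray('wrist',258+p[0]/4,110+p[1]/4,.041,s)-c; print(q,np.hypot(q[0],q[1]),np.degrees(np.arctan2(q[1],q[0])))
im=cv2.imread('pics/w3.png')[110:200,150:320]
cv2.imwrite('pics/w3c.png',cv2.resize(im,None,fx=4.7,fy=4.7,interpolation=cv2.INTER_CUBIC))
im=cv2.convertScaleAbs(cv2.imread('pics/w3.png')[120:190,265:340],alpha=1.)
im=(np.clip(im.astype(float)-180,0,75)/75*255).astype(np.uint8)
cv2.imwrite('pics/w3d.png',cv2.resize(im,None,fx=8,fy=8,interpolation=cv2.INTER_CUBIC))
E
```

```text
slot ((303.26679611206055, 155.85988235473633), (55.33237838745117, 58.87136459350586), array([0.43039916, 0.21025742, 0.041     ]))
large ((405.4105339050293, 160.9151840209961), (59.44979476928711, 71.5533218383789), array([0.43592932, 0.32928476, 0.045     ]))
med ((406.9617805480957, 257.2994575500488), (41.61465835571289, 53.10749816894531), array([0.56713817, 0.35468752, 0.041     ]))
small ((331.65362548828125, 257.0737113952637), (34.19462966918945, 40.400367736816406), array([0.56900314, 0.25606861, 0.037     ]))
arm (array([184.84782609, 166.32608696]), np.int32(138), array([0.43756752, 0.07499672, 0.062     ]))
[-0.03170612 -0.00677873  0.        ] 0.03242266230056301 -167.9319177430307
[-0.02655122  0.01670385  0.        ] 0.031368546366047044 147.82526388903068
```

View pics/w3c.png

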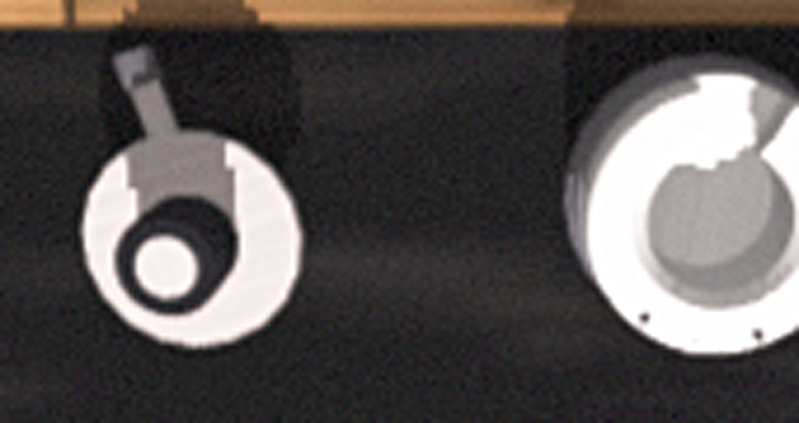

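View pics/w3d.png

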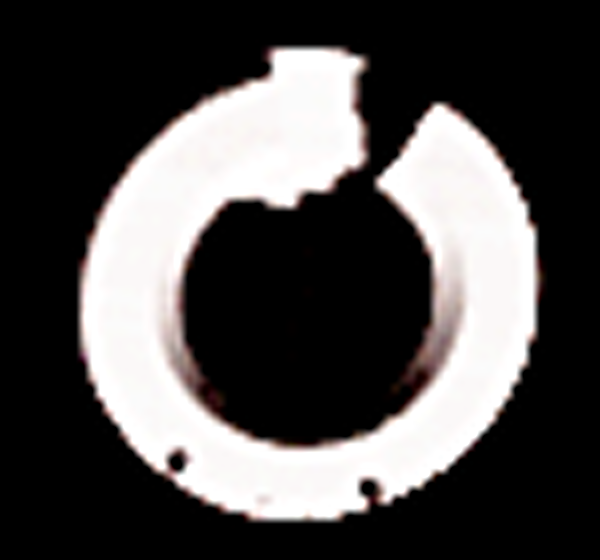

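```bash
python3 - <<'E'
from det import *
s=pickle.load(open('pics/w3.pkl','rb'))
im=cv2.imread('pics/w3.png');g=cv2.cvtColor(im,cv2.COLOR_BGR2GRAY)
m=(g>225).astype(np.uint8)
def fit(x0,y0,x1,y1,z,Rr,c0,excl=None):
    sub=m[y0:y1,x0:x1]
    k=max(cv2.findContours(sub,cv2.RETR_EXTERNAL,cv2.CHAIN_APPROX_NONE)[0],key=cv2.contourArea)[:,0]
    P=np.array([ray('wrist',u+x0,v+y0,z,s)[:2] for u,v in k])
    # circle fit in world plane with robust trimming
    c=np.array(c0)
    for it in range(8):
        r=np.hypot(*(P-c).T); sel=abs(r-Rr)<(.006 if it<3 else .0025)
        A=np.c_[2*P[sel],np.ones(sel.sum())];b=(P[sel]**2).sum(1)
        sol=np.linalg.lstsq(A,b,rcond=None)[0];c=sol[:2];rr=np.sqrt(sol[2]+c@c)
    print(c.round(4),'r',rr.round(4),sel.sum(),len(P)); return c
c=fit(263,115,342,190,.041,.034,(.432,.2105))
fit(355,120,455,206,.045,.039,(.436,.329))
fit(370,230,442,290,.041,.034,(.567,.3547))
fit(300,230,337,285,.037,.028,(.569,.256))
for p in [(270,76),(440,103),(377,183)]:
    q=ray('wrist',265+p[0]/8,120+p[1]/8,.041,s)[:2]-c; print(q,np.hypot(*q),np.degrees(np.arctan2(q[1],q[0])))
# arm
ac=np.array([.4376,.0755])
for p,z in [((132,65),.0275),((160,130),.026)]:
    q=ray('wrist',150+p[0]/4.7,110+p[1]/4.7,z,s)[:2];print('arm',q,np.degrees(np.arctan2(*(q-ac)[::-1])))
E
```

```text
[0.4316 0.2103] r 0.0334 156 282
[0.4372 0.3292] r 0.0381 186 192
[0.5681 0.3547] r 0.0328 126 136
[0.5701 0.2567] r 0.0267 58 113
[-0.03173621 -0.00674309] 0.0324446670143451 -168.0045859428148
[-0.02784503  0.01782571] 0.033062086924300245 147.37362515951978
[-0.01640065  0.0094834 ] 0.01894508779595071 149.96206447570717
arm [0.39428283 0.06247765] -163.26775931744513
arm [0.41077148 0.06787594] -164.13604722649154
```

Call:
apply_moves([
  [[0,0,0,-0.06,0.5,-0.75,-1],[0,0,0,-0.06,0.5,-0.75,-1],[0,0,0,0,0.6,0,-1],[0,0,0,0,0.6,0,-1],[0,0,0,0,0.3,0,-1],[0,0,0,0,0,0,-1],[0,0,0,0,0,0,-1]],
])

```text
time: 4.18
position: [0.4379, 0.0777, 0.2807]
eef_rot: [-0.707, 0.0, -0.001, 0.707]
ft_force: [-0.4, -0.1, -0.2]
grip_width: 0.0855
```

```bash
python3 look.py w4;  python3 -c "
from h import *
s=pickle.load(open('pics/w4.pkl','rb'));go(s,[.4376,.0755,.209],np.pi/2)"
```

```text
t 4.175 j [ 0.46  0.17 -0.76  1.98  0.14  1.04  1.21] w 0.0855059643890203 f [-0.4 -0.1 -0.2]
pos [0.4379 0.0777 0.2807] jawyaw 89.87 tilt y [ 1.4e-03  2.0e-04 -1.0e+00]
turn shares(10deg) [-0.001 -0.013  0.008]
shift shares in current frame [0. 0. 0.] in final frame [0. 0. 0.]
pos [0.4379 0.0777 0.2807] jawyaw 89.87 tilt y [ 1.4e-03  2.0e-04 -1.0e+00]
turn shares(10deg) [-0.001 -0.013  0.008]
shift shares in current frame [-0.009  1.434 -0.044] in final frame [-0.007  1.434 -0.043]
```

View pics/w4.png

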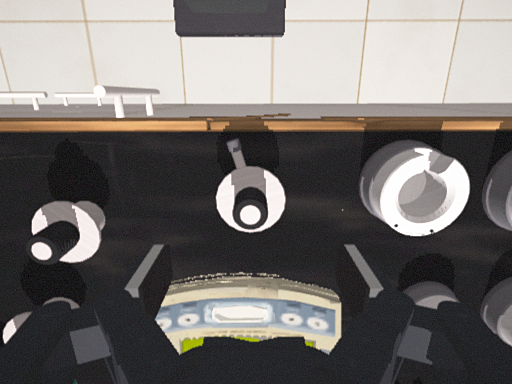

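```bash
python3 - <<'E'
from det import *
s=pickle.load(open('pics/w4.pkl','rb'))
p=captop('w4',(250,214),.062);print(p)
im=cv2.imread('pics/w4.png')[130:230,210:300]
cv2.imwrite('pics/w4z.png',cv2.resize(im,None,fx=6,fy=6,interpolation=cv2.INTER_CUBIC))
E
```

```text
(array([249.85173502, 214.52681388]), np.int32(317), array([0.4377817 , 0.07554331, 0.062     ]))
```

View pics/w4z.png

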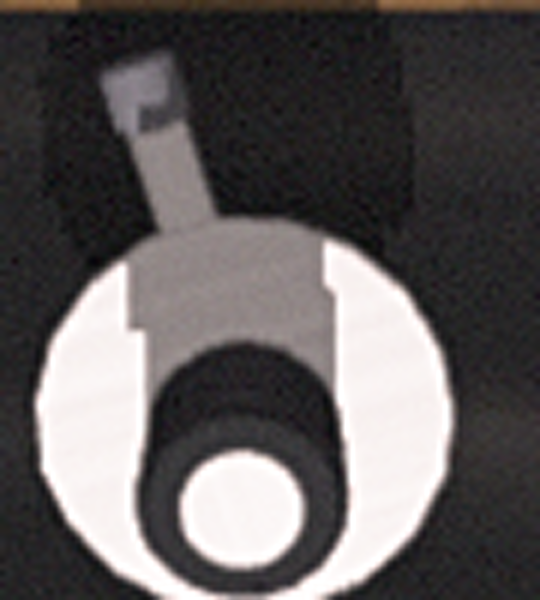

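Call:
apply_moves([
  [[0,0,0,0,0.5,-0.04,-1],[0,0,0,0,0.5,0,-1],[0,0,0,0,0.4,0,-1],[0,0,0,0,0,0,-1],[0,0,0,0,0,0,-1]],
])

```text
time: 4.85
position: [0.438, 0.0759, 0.2109]
eef_rot: [-0.707, 0.0, -0.001, 0.707]
ft_force: [-0.0, 0.6, 0.7]
grip_width: 0.0855
```

```bash
python3 - <<'E'
from det import *
s=pickle.load(open('pics/w4.pkl','rb'));ac=np.array([.4377,.0755])
a=[ray('wrist',210+p[0]/6,130+p[1]/6,z,s)[:2] for p,z in [((142,88),.027),((188,215),.026)]]
for q in a: print(q,np.degrees(np.arctan2(*(q-ac)[::-1])))
print(np.degrees(np.arctan2(*(a[0]-a[1])[::-1])))
E
```

```text
[0.39372089 0.06273308] -163.81224783230738
[0.41089942 0.06840545] -165.17295961330325
-161.72672728211992
```

Call:
apply_moves([
  [[0,0,0,0,0,0,1],[0,0,0,0,0,0,1],[0,0,0,0,0,0,1],[0,0,0,0,0,0,1],[0,0,0,0,0,0,1],[0,0,0,0,0,0,1],[0,0,0,0,0,0,1]],
], force=50)

```text
time: 5.72
position: [0.4376, 0.0757, 0.2101]
eef_rot: [0.707, -0.001, 0.001, -0.707]
ft_force: [-0.6, -1.3, 5.6]
grip_width: 0.0245
```

Call:
apply_moves([
  [[0,0,0,0,-0.6,0,1],[0,0,0,0,-0.7,0,1],[0,0,0,0,-0.7,0,1],[0,0,0,0,0,0.6,1],[0,0,0,0,0,0.6,1],[0,0,0,0,0,0.6,1],[0,0,0,0,0,0,1],[0,0,0,0,0,0,1]],
])

```text
time: 6.72
position: [0.4375, 0.1651, 0.3092]
eef_rot: [0.707, -0.001, 0.0, -0.707]
ft_force: [-0.1, -0.0, -2.0]
grip_width: 0.0243
```

```bash
python3 look.py w5;  python3 -c "
from h import *
s=pickle.load(open('pics/w5.pkl','rb'));go(s,[.4316,.2103,.25],np.pi/2)"
```

```text
t 6.725 j [ 0.33  0.2  -0.84  1.89  0.17  1.12  1.  ] w 0.024329365033377955 f [-0.1 -0.  -2. ]
pos [0.4375 0.1651 0.3092] jawyaw 89.88 tilt y [-1.1e-03 -5.0e-04 -1.0e+00]
turn shares(10deg) [ 0.003 -0.012 -0.006]
shift shares in current frame [0. 0. 0.] in final frame [0. 0. 0.]
pos [0.4375 0.1651 0.3092] jawyaw 89.88 tilt y [-1.1e-03 -5.0e-04 -1.0e+00]
turn shares(10deg) [ 0.003 -0.012 -0.006]
shift shares in current frame [-0.118  1.185  0.904] in final frame [-0.118  1.185  0.904]
```

View pics/w5.png

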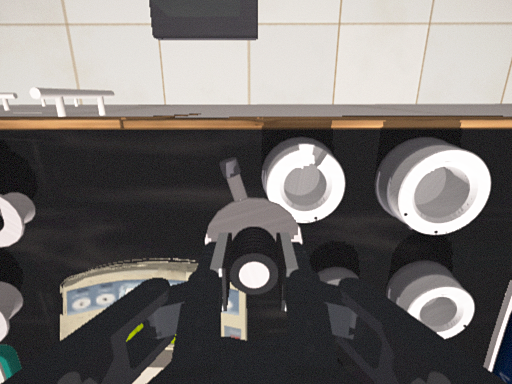

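```bash
cat >> det.py <<'E'
def fitring(n,x0,y0,x1,y1,z,Rr,c0,thr=225):
    s=pickle.load(open(f'pics/{n}.pkl','rb'))
    g=cv2.cvtColor(cv2.imread(f'pics/{n}.png'),cv2.COLOR_BGR2GRAY)
    sub=(g[y0:y1,x0:x1]>thr).astype(np.uint8)
    k=max(cv2.findContours(sub,cv2.RETR_EXTERNAL,cv2.CHAIN_APPROX_NONE)[0],key=cv2.contourArea)[:,0]
    P=np.array([ray('wrist',u+x0,v+y0,z,s)[:2] for u,v in k]);c=np.array(c0)
    for it in range(10):
        r=np.hypot(*(P-c).T); sel=abs(r-Rr)<(.006 if it<3 else .002)
        A=np.c_[2*P[sel],np.ones(sel.sum())];b=(P[sel]**2).sum(1)
        sol=np.linalg.lstsq(A,b,rcond=None)[0];c=sol[:2];rr=np.sqrt(sol[2]+c@c)
    print('ring',c.round(4),'r',rr.round(4),sel.sum(),len(P)); return c
E
python3 - <<'E'
from det import *
s=pickle.load(open('pics/w5.pkl','rb'))
print('cap',captop('w5',(254,274),.062+.3092-.2101,half=25))
fitring('w5',258,136,350,225,.041,.0332,(.4316,.2103))
fitring('w5',370,136,495,240,.045,.0382,(.4372,.329))
fitring('w5',385,265,478,342,.041,.033,(.568,.3547))
im=cv2.imread('pics/w5.png')[135:230,255:355]
cv2.imwrite('pics/w5z.png',cv2.resize(im,None,fx=8,fy=8,interpolation=cv2.INTER_CUBIC)[:600])
E
```

```text
cap (array([253.63551402, 274.49065421]), np.int32(642), array([0.43779062, 0.16560708, 0.1611    ]))
ring [0.4319 0.2105] r 0.0331 165 376
ring [0.4372 0.3293] r 0.038 246 252
ring [0.568  0.3552] r 0.0326 119 228
```

View pics/w5z.png

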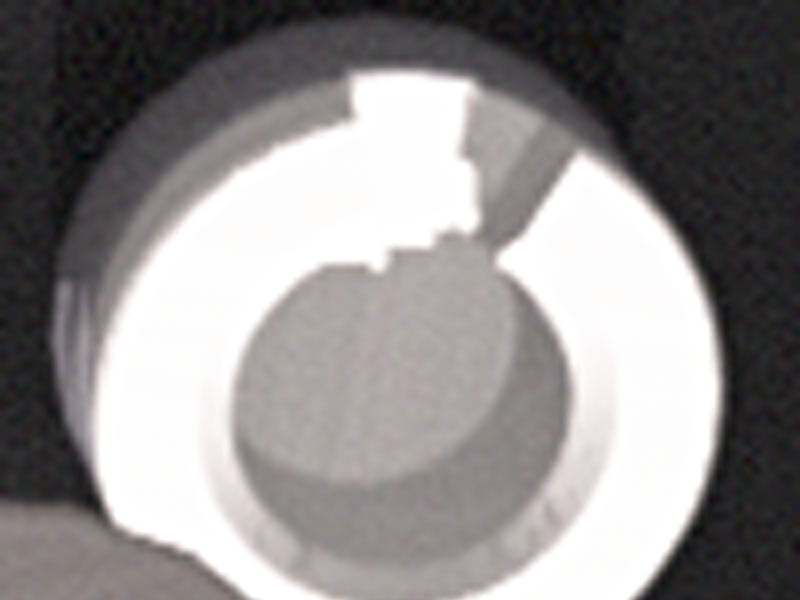

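```bash
python3 - <<'E'
from det import *
s=pickle.load(open('pics/w5.pkl','rb'));c=np.array([.4319,.2105]);ac=np.array([.4378,.1656])
for p in [(352,120),(578,152),(497,258)]:
    q=ray('wrist',255+p[0]/8,135+p[1]/8,.041,s)[:2]-c; print(q,np.hypot(*q),np.degrees(np.arctan2(q[1],q[0])))
# held arm: nut (231,168), 
dz=.3092-.2101
im=cv2.imread('pics/w5.png')[145:205,205:260]
cv2.imwrite('pics/w5y.png',cv2.resize(im,None,fx=8,fy=8,interpolation=cv2.INTER_CUBIC))
for p in [(231,168),(239,194)]:
    q=ray('wrist',*p,.027+dz,s)[:2]-ac;print('arm',q,np.hypot(*q),np.degrees(np.arctan2(q[1],q[0])))
E
```

```text
[-0.03231243 -0.00705196] 0.03307299643716067 -167.6886401728613
[-0.02889514  0.01681755] 0.033432906419919584 149.7997343315912
[-0.01749334  0.00909262] 0.01971529093505625 152.5356770883053
arm [-0.04386726 -0.01236007] 0.04557529966553451 -164.26424754857982
arm [-0.02878833 -0.00824387] 0.029945434818741127 -164.02032109359942
```

View pics/w5y.png

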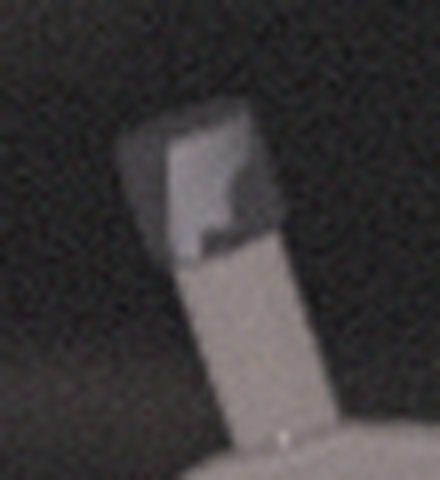

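Call:
apply_moves([
  [[0,0,0,-0.06,0,0.45,1],[0,0,0,-0.06,0,0.45,1],[0,0.62,0,0,0.2,0,1],[0,0.62,0,0,0.3,0,1],[0,0.62,0,0,0.3,0,1],[0,0.62,0,0,0.2,0,1],[0,0,0,0,0,0,1],[0,0,0,0,0,0,1]],
])

```text
time: 7.78
position: [0.432, 0.2103, 0.2601]
eef_rot: [-0.691, 0.152, -0.152, 0.691]
ft_force: [0.5, -0.4, -1.7]
grip_width: 0.0245
```

```bash
python3 look.py w6;  python3 -c "
from h import *
s=pickle.load(open('pics/w6.pkl','rb'));go(s,[.4315,.2100,.2211],np.radians(90-24.9))"
```

```text
t 7.775 j [ 0.15  0.29 -0.77  1.92  0.24  1.03  0.42] w 0.02446174704188835 f [ 0.5 -0.4 -1.7]
pos [0.432  0.2103 0.2601] jawyaw 65.17 tilt y [ 4.e-04 -0.e+00 -1.e+00]
turn shares(10deg) [-1.000e-03 -2.483e+00  2.000e-03]
shift shares in current frame [0. 0. 0.] in final frame [0. 0. 0.]
pos [0.432  0.2103 0.2601] jawyaw 65.17 tilt y [ 4.e-04 -0.e+00 -1.e+00]
turn shares(10deg) [-0.001  0.007  0.002]
shift shares in current frame [-0.007  0.78  -0.009] in final frame [-0.007  0.78  -0.009]
```

View pics/w6.png

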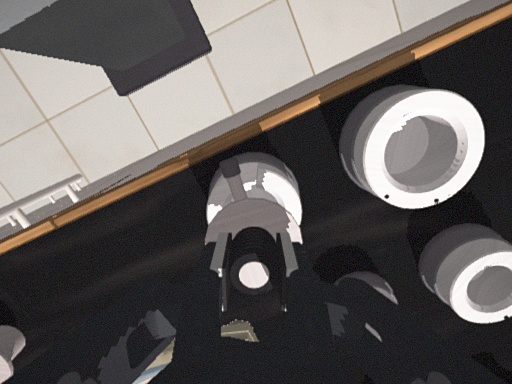

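Call:
apply_moves([
  [[0,0,0,0,0.2,0,1],[0,0,0,0,0.2,0,1],[0,0,0,0,0.1,0,1],[0,0,0,0,0.1,0,1],[0,0,0,0,0.1,0,1],[0,0,0,0,0.06,0,1],[0,0,0,0,0,0,1]],
])

```text
time: 8.7
position: [0.4317, 0.2107, 0.2217]
eef_rot: [-0.69, 0.153, -0.152, 0.69]
ft_force: [-0.6, 0.3, -2.6]
grip_width: 0.0243
```

```bash
python3 look.py w7
```

```text
t 8.7 j [ 0.12  0.35 -0.74  1.95  0.29  0.95  0.37] w 0.024323954208551157 f [-0.6  0.3 -2.6]
pos [0.4317 0.2107 0.2217] jawyaw 65.09 tilt y [-1.e-04  1.e-04 -1.e+00]
turn shares(10deg) [-0.000e+00 -2.491e+00 -1.000e-03]
shift shares in current frame [0. 0. 0.] in final frame [0. 0. 0.]
```

View pics/w7.png

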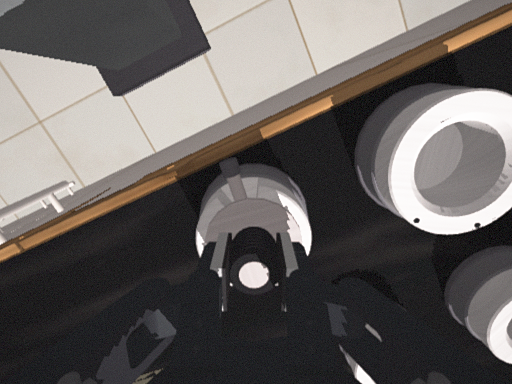

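Call:
apply_moves([
  [[0,0,0,0,0.01,0,0.3],[0,0,0,0,0,0,-0.3],[0,0,0,0,0,0,-0.6],[0,0,0,0,0,0,-0.6],[0,0,0,0,-0.6,0,-0.6],[0,0,0,0,-0.9,0,-1],[0,-0.6,0,0,-0.5,0,-1],[0,0,0,0,0,0,-1]],
])

```text
time: 9.75
position: [0.4322, 0.2112, 0.3232]
eef_rot: [-0.697, 0.115, -0.117, 0.698]
ft_force: [0.7, -0.2, -1.1]
grip_width: 0.0857
```

```bash
python3 look.py w8
```

```text
t 9.75 j [ 0.21  0.21 -0.81  1.84  0.17  1.15  0.58] w 0.0857066713726656 f [ 0.7 -0.2 -1.1]
pos [0.4322 0.2112 0.3232] jawyaw 71.11 tilt y [ 0.004   0.0011 -1.    ]
turn shares(10deg) [-0.01  -1.889  0.022]
shift shares in current frame [0. 0. 0.] in final frame [0. 0. 0.]
```

View pics/w8.png

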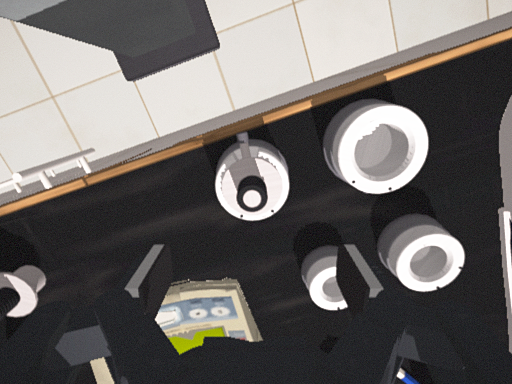

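```bash
python3 - <<'E'
from det import *
im=cv2.imread('pics/w8.png')[125:230,200:305]
cv2.imwrite('pics/w8z.png',cv2.resize(im,None,fx=5.6,fy=5.6,interpolation=cv2.INTER_CUBIC))
print(captop('w8',(252,198),.073))
fitring('w8',310,95,440,200,.045,.0382,(.437,.329))
fitring('w8',380,225,470,300,.041,.033,(.568,.355))
fitring('w8',300,250,345,315,.037,.0267,(.570,.2567))
s=pickle.load(open('pics/w8.pkl','rb'))
# medium cell: world step plan
go(s,[.4657,-.0793,.33],np.pi/2)
E
```

```text
(array([251.58704453, 198.24696356]), np.int32(247), array([0.43158131, 0.21076704, 0.073     ]))
ring [0.4369 0.3295] r 0.038 246 253
ring [0.5674 0.3548] r 0.0327 169 178
ring [0.5694 0.2567] r 0.0265 75 138
pos [0.4322 0.2112 0.3232] jawyaw 71.11 tilt y [ 0.004   0.0011 -1.    ]
turn shares(10deg) [-0.01  -1.889  0.022]
shift shares in current frame [ 2.515 -0.14  -5.279] in final frame [ 0.669 -0.136 -5.809]
```

View pics/w8z.png

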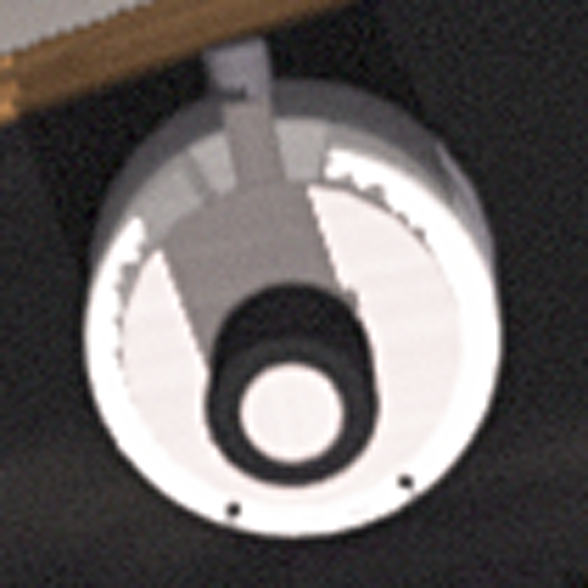

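Call:
apply_moves([
  [[0,-0.95,0,0.2,0,-0.7,-1],[0,-0.94,0,0.1,0,-0.8,-1],[0,0,0,0.1,0,-0.9,-1],[0,0,0,0.1,0,-0.9,-1],[0,0,0,0.1,0,-0.9,-1],[0,0,0,0.1,0.1,-0.9,-1],[0,0,0,0,0.3,-0.7,-1],[0,0,0,0,0,0,-1]],
])

```text
time: 10.8
position: [0.4469, -0.084, 0.2987]
eef_rot: [-0.707, 0.004, -0.001, 0.707]
ft_force: [-0.5, 0.3, 1.1]
grip_width: 0.0853
```

```bash
python3 look.py w9;  python3 -c "
from h import *
s=pickle.load(open('pics/w9.pkl','rb'));go(s,[.4660,-.0793,.210],np.pi/2)"
```

```text
t 10.8 j [ 0.69  0.15 -0.62  1.94  0.1   1.09  1.59] w 0.08534483378797136 f [-0.5  0.3  1.1]
pos [ 0.4469 -0.084   0.2987] jawyaw 89.59 tilt y [-4.5e-03  9.0e-04 -1.0e+00]
turn shares(10deg) [-0.005 -0.041 -0.026]
shift shares in current frame [0. 0. 0.] in final frame [0. 0. 0.]
pos [ 0.4469 -0.084   0.2987] jawyaw 89.59 tilt y [-4.5e-03  9.0e-04 -1.0e+00]
turn shares(10deg) [-0.005 -0.041 -0.026]
shift shares in current frame [0.388 1.772 0.095] in final frame [0.381 1.774 0.094]
```

View pics/w9.png

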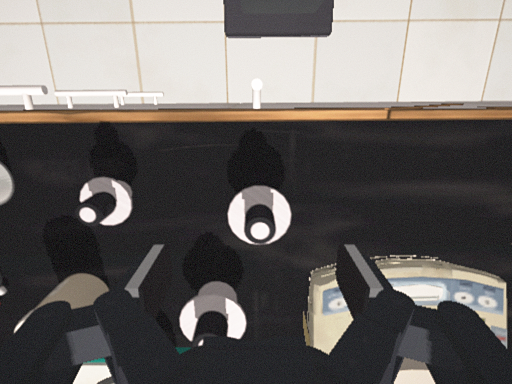

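```bash
python3 - <<'E'
from det import *
s=pickle.load(open('pics/w9.pkl','rb'))
print(captop('w9',(260,230),.062));print(captop('w9',(88,213),.058))
from bench import bot
go(bot.read_state(),[.4660,-.0793,.210],np.pi/2)
E
```

```text
(array([259.70542636, 230.39147287]), np.int32(258), array([ 0.4668051 , -0.07856867,  0.062     ]))
(array([ 87.12698413, 214.34920635]), np.int32(189), array([ 0.45376124, -0.21573815,  0.058     ]))
pos [ 0.4474 -0.082   0.2995] jawyaw 89.76 tilt y [-0.0033  0.0013 -1.    ]
turn shares(10deg) [-0.007 -0.024 -0.019]
shift shares in current frame [0.379 1.788 0.053] in final frame [0.373 1.789 0.054]
```

Call:
apply_moves([
  [[0,0,0,0.2,0.3,0.05,-1],[0,0,0,0.19,0.3,0.04,-1],[0,0,0,0,0,0,-1],[0,0,0,0,0,0,-1]],
])

```text
time: 11.35
position: [0.4675, -0.0757, 0.2715]
eef_rot: [-0.707, -0.0, 0.0, 0.707]
ft_force: [-0.5, 0.0, -0.2]
grip_width: 0.0852
```

```bash
python3 look.py w10;  python3 - <<'E'
from det import *
s=pickle.load(open('pics/w10.pkl','rb'))
print(captop('w10',tuple(proj('wrist',[.466,-.0795,.062],s).astype(int)),.062,half=14))
go(s,[.4660,-.0795,.210],np.pi/2)
E
```

```text
t 11.35 j [ 0.65  0.23 -0.62  1.92  0.16  1.03  1.53] w 0.08521287188555608 f [-0.5  0.  -0.2]
pos [ 0.4675 -0.0757  0.2715] jawyaw 90.04 tilt y [-3.e-04  3.e-04 -1.e+00]
turn shares(10deg) [-0.002  0.004 -0.002]
shift shares in current frame [0. 0. 0.] in final frame [0. 0. 0.]
(array([247.49567723, 219.18443804]), np.int32(347), array([ 0.46646406, -0.07931987,  0.062     ]))
pos [ 0.4675 -0.0757  0.2715] jawyaw 90.04 tilt y [-3.e-04  3.e-04 -1.e+00]
turn shares(10deg) [-0.002  0.004 -0.002]
shift shares in current frame [-0.03   1.229 -0.076] in final frame [-0.03   1.229 -0.075]
```

Call:
apply_moves([
  [[0,0,0,-0.02,0.4,-0.07,-1],[0,0,0,0,0.5,0,-1],[0,0,0,0,0.31,0,-1],[0,0,0,0,0,0,0],[0,0,0,0,0,0,1],[0,0,0,0,0,0,1],[0,0,0,0,0,0,1],[0,0,0,0,0,0,1]],
])

```text
time: 12.4
position: [0.4671, -0.0799, 0.2117]
eef_rot: [0.707, 0.0, 0.001, -0.707]
ft_force: [-0.8, 0.5, 5.8]
grip_width: 0.0247
```

Call:
apply_moves([
  [[0,0,0,0,0,0,1],[0,0,0,0,0,0,1]],
])

```text
time: 12.65
position: [0.4671, -0.0799, 0.2117]
eef_rot: [0.707, 0.0, 0.001, -0.707]
ft_force: [-1.1, -0.2, 5.9]
grip_width: 0.0242
```

Call:
apply_moves([
  [[0,0,0,0,-0.7,0,1],[0,0,0,0,-0.9,0,1],[0,0,0,0,-0.8,0,1],[0,0,0,0,0,0.6,1],[0,0,0,0.1,0,0.9,1],[0,0,0,0.1,0,0.9,1],[0,0,0,0.1,0,0.9,1],[0,0,0,0.2,0,0.9,1]],
])

```text
time: 13.65
position: [0.4915, 0.1313, 0.331]
eef_rot: [0.707, -0.0, 0.0, -0.707]
ft_force: [1.0, -0.3, -1.8]
grip_width: 0.0243
```

Call:
apply_moves([
  [[0,0,0,0.3,0,0.9,1],[0,0,0,0.3,0,0.9,1],[0,0,0,0.3,0,0.9,1],[0,0,0,0.3,0,0.8,1],[0,0,0,0.2,0,0.5,1],[0,0,0,0,0,0,1],[0,0,0,0,0,0,1]],
])

```text
time: 14.52
position: [0.5618, 0.3294, 0.3304]
eef_rot: [0.707, -0.0, 0.0, -0.707]
ft_force: [-0.0, -0.4, -2.2]
grip_width: 0.0247
```

```bash
python3 look.py w11;  python3 - <<'E'
from det import *
s=pickle.load(open('pics/w11.pkl','rb'))
z=s['position'][2]-.2117+.062
print(captop('w11',(254,274),z,half=25))
go(s,[.568,.355,.2227],np.pi/2)
E
```

```text
t 14.525 j [-0.09  0.59 -0.75  1.37  0.4   1.33  0.73] w 0.02472558305727147 f [-0.  -0.4 -2.2]
pos [0.5618 0.3294 0.3304] jawyaw 89.97 tilt y [-5.e-04 -9.e-04 -1.e+00]
turn shares(10deg) [ 0.005 -0.003 -0.003]
shift shares in current frame [0. 0. 0.] in final frame [0. 0. 0.]
(array([253.47551343, 270.61769352]), np.int32(633), array([0.56104706, 0.32973698, 0.18070378]))
pos [0.5618 0.3294 0.3304] jawyaw 89.97 tilt y [-5.e-04 -9.e-04 -1.e+00]
turn shares(10deg) [ 0.005 -0.003 -0.003]
shift shares in current frame [0.125 2.154 0.515] in final frame [0.125 2.154 0.513]
```

View pics/w11.png

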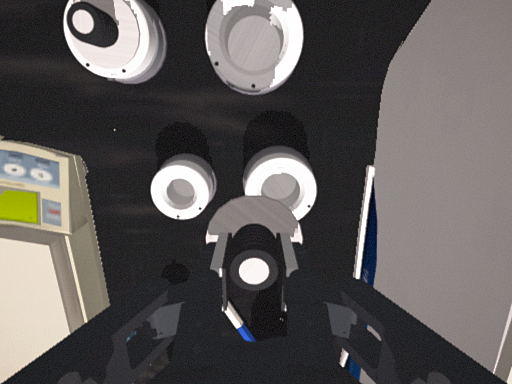

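```bash
python3 - <<'E'
from det import *
for z in (0.05,.1,.2): print(z,ray('top',123,187,z))
s=pickle.load(open('pics/w11.pkl','rb'))
for z in (0.05,.1,.2): print(z,ray('wrist',378,180,z,s))
fitring('w11',240,140,325,230,.041,.0328,(.568,.355))
fitring('w11',145,148,222,225,.037,.0266,(.57,.256))
fitring('w11',200,0,310,100,.045,.038,(.437,.329))
im=cv2.imread('pics/w11.png')[135:230,145:325]
cv2.imwrite('pics/w11z.png',cv2.resize(im,None,fx=4.4,fy=4.4,interpolation=cv2.INTER_CUBIC))
E
```

```text
0.05 [0.56502164 0.43020422 0.05      ]
0.1 [0.55552362 0.41209443 0.1       ]
0.2 [0.53652758 0.37587485 0.2       ]
0.05 [0.55360394 0.4425307  0.05      ]
0.1 [0.538982   0.42004337 0.1       ]
0.2 [0.50973813 0.37506873 0.2       ]
ring [0.5681 0.3551] r 0.033 133 243
ring [0.5702 0.2576] r 0.0271 156 160
ring [0. 0.] r 0.0 0 234
```

View pics/w11z.png

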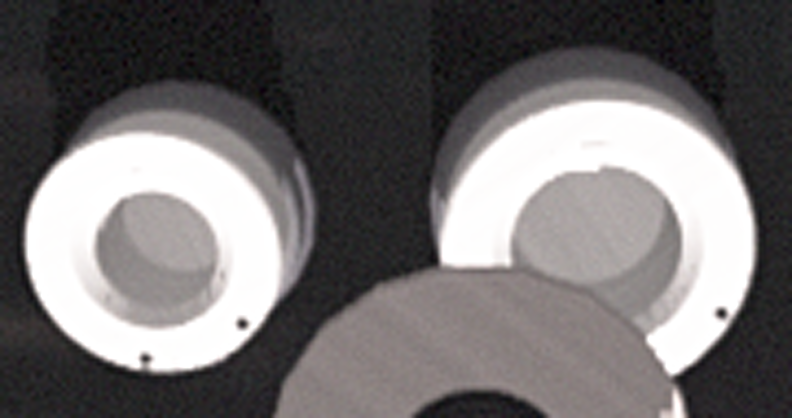

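```bash
python3 - <<'E'
from det import *
im=cv2.imread('pics/top0.png')[85:255,0:200]
a=cv2.resize(im,None,fx=3.8,fy=3.5,interpolation=cv2.INTER_CUBIC)
cv2.imwrite('pics/inst.png',a)
im=cv2.imread('pics/scene0.png')[70:230,80:270]
cv2.imwrite('pics/inst2.png',cv2.resize(im,None,fx=3.7,fy=3.7,interpolation=cv2.INTER_CUBIC))
E
```

```text
(no output)
```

View pics/inst.png

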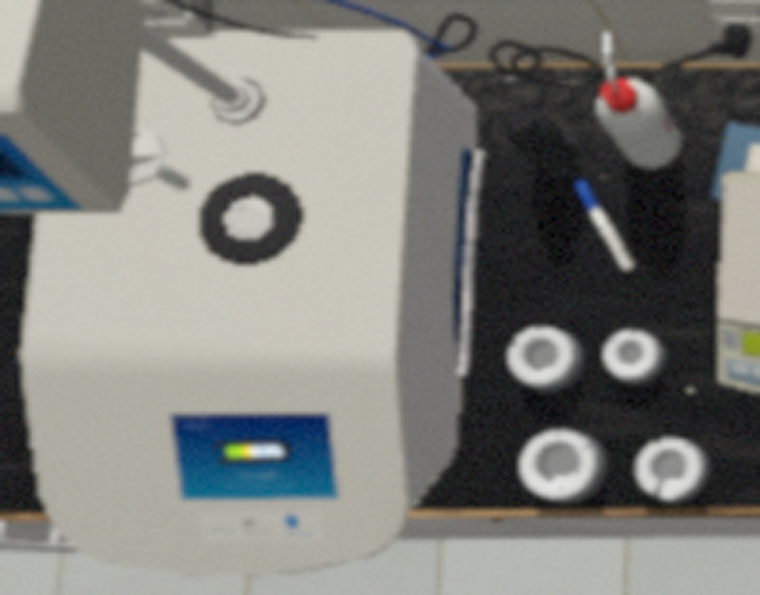

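View pics/inst2.png

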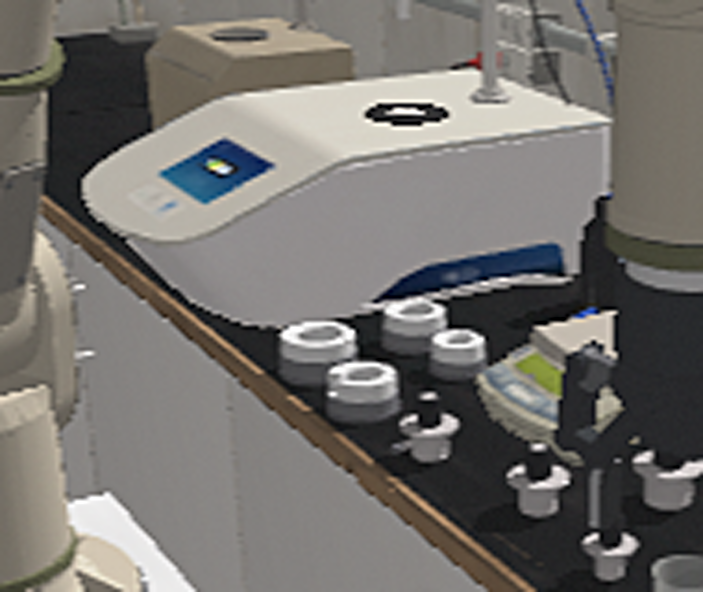

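Call:
apply_moves([
  [[0,0,0,0.07,0.2,0.25,1],[0,0,0,0.07,0.4,0.26,1],[0,0,0,0,0.5,0,1],[0,0,0,0,0.3,0,1],[0,0,0,0,0,0,1],[0,0,0,0,0,0,1]],
])

```text
time: 15.32
position: [0.569, 0.3558, 0.2615]
eef_rot: [-0.707, -0.0, -0.0, 0.707]
ft_force: [0.1, -0.6, -1.9]
grip_width: 0.0242
```

```bash
python3 look.py w12;  python3 - <<'E'
from det import *
s=pickle.load(open('pics/w12.pkl','rb'))
z=s['position'][2]-.2117+.062
print(captop('w12',(254,272),z,half=25))
go(s,[.5689,.3548,.2227],np.pi/2)
E
```

```text
t 15.325 j [-0.15  0.69 -0.72  1.39  0.46  1.24  0.67] w 0.024196020772272273 f [ 0.1 -0.6 -1.9]
pos [0.569  0.3558 0.2615] jawyaw 89.97 tilt y [ 8.e-04  8.e-04 -1.e+00]
turn shares(10deg) [-0.005 -0.003  0.004]
shift shares in current frame [0. 0. 0.] in final frame [0. 0. 0.]
(array([253.47169811, 270.57232704]), np.int32(636), array([0.56843875, 0.35642354, 0.11175279]))
pos [0.569  0.3558 0.2615] jawyaw 89.97 tilt y [ 8.e-04  8.e-04 -1.e+00]
turn shares(10deg) [-0.005 -0.003  0.004]
shift shares in current frame [-0.003  0.775 -0.021] in final frame [-0.002  0.775 -0.02 ]
```

View pics/w12.png

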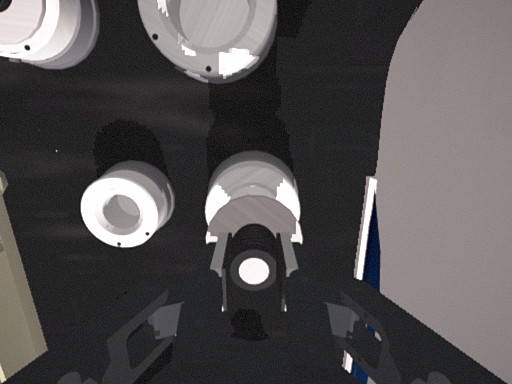

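Call:
apply_moves([
  [[0,0,0,0,0.2,-0.02,1],[0,0,0,0,0.2,0,1],[0,0,0,0,0.1,0,1],[0,0,0,0,0.1,0,1],[0,0,0,0,0.1,0,1],[0,0,0,0,0.06,0,1],[0,0,0,0,0,0,1]],
])

```text
time: 16.25
position: [0.5688, 0.3546, 0.2229]
eef_rot: [-0.707, -0.0, -0.0, 0.707]
ft_force: [0.5, 0.4, -1.6]
grip_width: 0.0244
```

Fully in, no resistance. Release and rise.

Call:
apply_moves([
  [[0,0,0,0,0,0,0.3],[0,0,0,0,0,0,-0.3],[0,0,0,0,0,0,-0.5],[0,0,0,0,0,0,-0.5],[0,0,0,0,-0.6,0,-0.5],[0,0,0,0,-0.9,0,-0.5],[0,0,0,0,-0.5,0,-1],[0,0,0,0,0,0,-1]],
])

```text
time: 17.25
position: [0.569, 0.3551, 0.3255]
eef_rot: [-0.706, -0.001, -0.001, 0.708]
ft_force: [-0.6, -0.4, -0.2]
grip_width: 0.0856
```

```bash
python3 look.py w13;  python3 - <<'E'
from det import *
s=pickle.load(open('pics/w13.pkl','rb'))
print(captop('w13',tuple(proj('wrist',[.568,.355,.073],s).astype(int)),.073,half=14))
fitring('w13',120,130,210,215,.037,.0268,(.57,.257))
go(s,[.579,-.126,.33],np.pi/2)
im=cv2.imread('pics/w13.png')[140:240,200:310]
cv2.imwrite('pics/w13z.png',cv2.resize(im,None,fx=5.6,fy=5.6,interpolation=cv2.INTER_CUBIC))
E
```

```text
t 17.25 j [-0.14  0.63 -0.74  1.32  0.42  1.34  0.7 ] w 0.0855811029450642 f [-0.6 -0.4 -0.2]
pos [0.569  0.3551 0.3255] jawyaw 89.98 tilt y [ 0.0039  0.0026 -1.    ]
turn shares(10deg) [-0.015 -0.002  0.022]
shift shares in current frame [0. 0. 0.] in final frame [0. 0. 0.]
(array([252.        , 196.06694561]), np.int32(239), array([0.56760975, 0.35496809, 0.073     ]))
ring [0.5698 0.2578] r 0.027 160 165
pos [0.569  0.3551 0.3255] jawyaw 89.98 tilt y [ 0.0039  0.0026 -1.    ]
turn shares(10deg) [-0.015 -0.002  0.022]
shift shares in current frame [ 0.202 -0.114 -9.622] in final frame [ 0.199 -0.089 -9.623]
```

View pics/w13z.png

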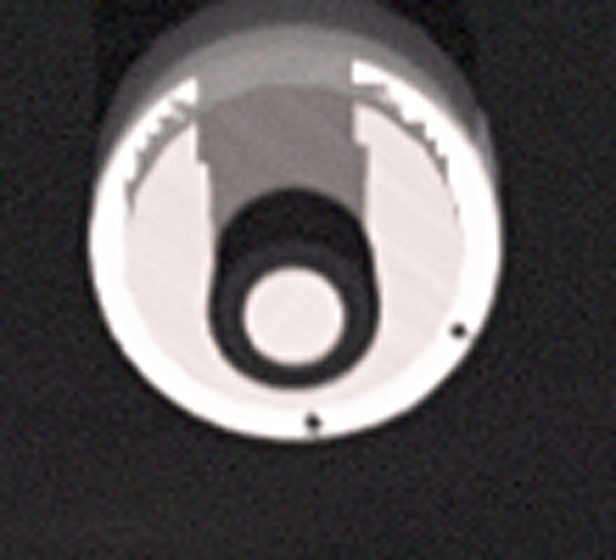

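Call:
apply_moves([
  [[0,0,0,0,-0.5,-0.4,-1],[0,0,0,0,-0.2,-0.8,-1],[0,0,0,0.1,0,-0.9,-1],[0,0,0,0.1,0,-0.9,-1],[0,0,0,0,0,-0.9,-1],[0,0,0,0,0,-0.9,-1],[0,0,0,0,0,-0.9,-1],[0,0,0,0,0,-0.9,-1]],
])

```text
time: 18.3
position: [0.5782, 0.0227, 0.3562]
eef_rot: [-0.707, 0.001, 0.001, 0.707]
ft_force: [0.5, -0.4, -0.4]
grip_width: 0.0853
```

Call:
apply_moves([
  [[0,0,0,0,0,-0.9,-1],[0,0,0,0,0,-0.9,-1],[0,0,0,0,0.2,-0.8,-1],[0,0,0,0,0.5,-0.4,-1],[0,0,0,0,0.5,0,-1],[0,0,0,0,0,0,-1],[0,0,0,0,0,0,-1]],
])

```text
time: 19.18
position: [0.5788, -0.1249, 0.298]
eef_rot: [-0.707, -0.0, 0.0, 0.707]
ft_force: [-0.3, 0.1, 0.1]
grip_width: 0.0853
```

```bash
python3 look.py w14;  python3 - <<'E'
from det import *
s=pickle.load(open('pics/w14.pkl','rb'))
print(captop('w14',tuple(proj('wrist',[.579,-.126,.066],s).astype(int)),.066,half=16))
go(s,[.579,-.126,.214],np.pi/2)
E
```

```text
t 19.175 j [ 0.66  0.47 -0.67  1.59  0.3   1.19  1.5 ] w 0.08529028861882175 f [-0.3  0.1  0.1]
pos [ 0.5788 -0.1249  0.298 ] jawyaw 90.04 tilt y [ 1.e-04  5.e-04 -1.e+00]
turn shares(10deg) [-0.003  0.004  0.   ]
shift shares in current frame [0. 0. 0.] in final frame [0. 0. 0.]
(array([251.47710843, 208.51566265]), np.int32(415), array([ 0.57912458, -0.12593234,  0.066     ]))
pos [ 0.5788 -0.1249  0.298 ] jawyaw 90.04 tilt y [ 1.e-04  5.e-04 -1.e+00]
turn shares(10deg) [-0.003  0.004  0.   ]
shift shares in current frame [ 0.004  1.681 -0.022] in final frame [ 0.004  1.681 -0.021]
```

View pics/w14.png

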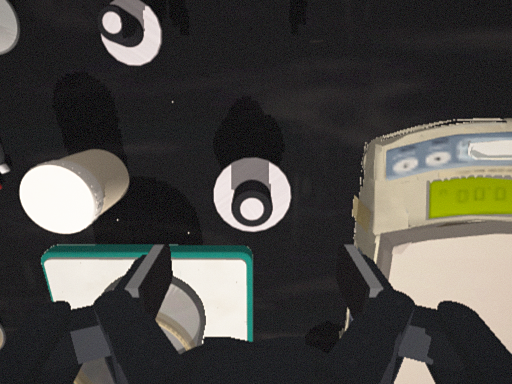

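Call:
apply_moves([
  [[0,0,0,0,0.5,-0.02,-1],[0,0,0,0,0.5,0,-1],[0,0,0,0,0.4,0,-1],[0,0,0,0,0.25,0,-1],[0,0,0,0,0,0,-1],[0,0,0,0,0,0,0],[0,0,0,0,0,0,1],[0,0,0,0,0,0,1]],
])

```text
time: 20.23
position: [0.5788, -0.1266, 0.2158]
eef_rot: [0.707, 0.0, 0.0, -0.707]
ft_force: [-1.2, 0.8, 0.1]
grip_width: 0.0323
```

Call:
apply_moves([
  [[0,0,0,0,0,0,1],[0,0,0,0,0,0,1],[0,0,0,0,0,0,1]],
])

```text
time: 20.6
position: [0.579, -0.1264, 0.216]
eef_rot: [0.707, 0.0, 0.001, -0.707]
ft_force: [-1.6, 0.6, 5.5]
grip_width: 0.0308
```

Call:
apply_moves([
  [[0,0,0,0,-0.7,0,1],[0,0,0,0,-0.9,0,1],[0,0,0,0,-0.9,0,1],[0,0,0,-0.3,0,0.6,1],[0,0,0,-0.3,0,0.9,1],[0,0,0,-0.3,0,0.9,1],[0,0,0,-0.3,0,0.9,1],[0,0,0,-0.3,0,0.9,1]],
])

```text
time: 21.6
position: [0.5027, 0.0847, 0.3398]
eef_rot: [0.707, -0.0, -0.0, -0.707]
ft_force: [0.4, 0.2, -3.0]
grip_width: 0.0302
```

Call:
apply_moves([
  [[0,0,0,-0.3,0,0.9,1],[0,0,0,-0.3,0,0.9,1],[0,0,0,-0.2,0,0.9,1],[0,0,0,-0.2,0,0.9,1],[0,0,0,-0.1,0,0.6,1],[0,0,0,0,0,0,1],[0,0,0,0,0,0,1]],
])

```text
time: 22.48
position: [0.4489, 0.2928, 0.3397]
eef_rot: [0.707, -0.001, -0.0, -0.707]
ft_force: [0.5, 0.2, -3.3]
grip_width: 0.0304
```

```bash
python3 look.py w15;  python3 - <<'E'
from det import *
s=pickle.load(open('pics/w15.pkl','rb'))
z=s['position'][2]-.216+.066
print(captop('w15',(254,272),z,half=28))
go(s,[.4372,.3293,.227],np.pi/2)
E
```

```text
t 22.475 j [ 0.08  0.36 -0.89  1.68  0.29  1.24  0.7 ] w 0.030407831582959344 f [ 0.5  0.2 -3.3]
pos [0.4489 0.2928 0.3397] jawyaw 89.96 tilt y [-8.0e-04 -1.1e-03 -1.0e+00]
turn shares(10deg) [ 0.006 -0.004 -0.005]
shift shares in current frame [0. 0. 0.] in final frame [0. 0. 0.]
(array([253.59766454, 271.6358811 ]), np.int32(942), array([0.44892623, 0.29317869, 0.18965422]))
pos [0.4489 0.2928 0.3397] jawyaw 89.96 tilt y [-8.0e-04 -1.1e-03 -1.0e+00]
turn shares(10deg) [ 0.006 -0.004 -0.005]
shift shares in current frame [-0.233  2.252  0.733] in final frame [-0.234  2.253  0.73 ]
```

View pics/w15.png

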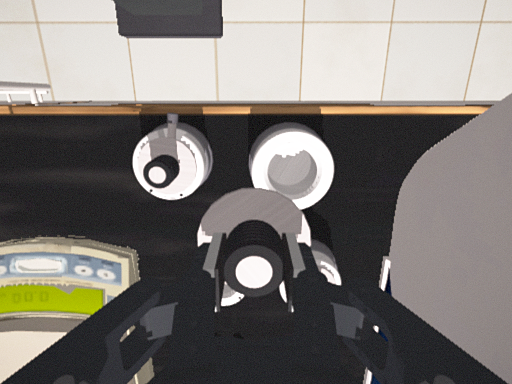

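```bash
python3 - <<'E'
from det import *
fitring('w15',240,120,340,215,.045,.038,(.437,.329))
E
```

```text
ring [0.4371 0.3297] r 0.0382 181 342
```

Call:
apply_moves([
  [[0,0,0,-0.12,0,0.36,1],[0,0,0,-0.12,0.3,0.36,1],[0,0,0,0,0.5,0,1],[0,0,0,0,0.4,0,1],[0,0,0,0,0.25,0,1],[0,0,0,0,0,0,1],[0,0,0,0,0,0,1]],
])

```text
time: 23.4
position: [0.4371, 0.3296, 0.2685]
eef_rot: [-0.707, -0.0, -0.001, 0.707]
ft_force: [-0.2, 0.0, -2.1]
grip_width: 0.0304
```

```bash
python3 look.py w16;  python3 - <<'E'
from det import *
s=pickle.load(open('pics/w16.pkl','rb'))
z=s['position'][2]-.216+.066
print(captop('w16',(254,272),z,half=28))
go(s,[.4371,.3289,.227],np.pi/2)
E
```

```text
t 23.4 j [-0.03  0.46 -0.85  1.73  0.38  1.12  0.57] w 0.030367354984837242 f [-0.2  0.  -2.1]
pos [0.4371 0.3296 0.2685] jawyaw 89.96 tilt y [ 8.e-04  7.e-04 -1.e+00]
turn shares(10deg) [-0.004 -0.004  0.005]
shift shares in current frame [0. 0. 0.] in final frame [0. 0. 0.]
(array([253.57446809, 271.60744681]), np.int32(940), array([0.43735068, 0.33029234, 0.11846135]))
pos [0.4371 0.3296 0.2685] jawyaw 89.96 tilt y [ 8.e-04  7.e-04 -1.e+00]
turn shares(10deg) [-0.004 -0.004  0.005]
shift shares in current frame [-0.001  0.829 -0.015] in final frame [-0.     0.829 -0.015]
```

View pics/w16.png

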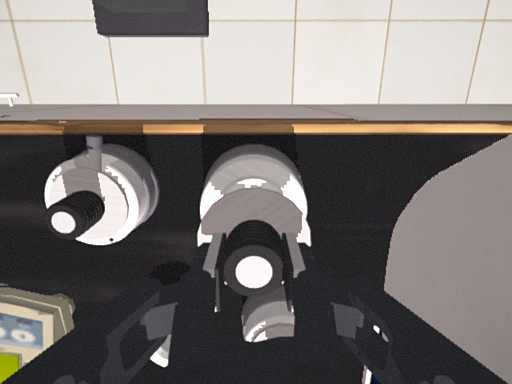

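Call:
apply_moves([
  [[0,0,0,0,0.2,-0.01,1],[0,0,0,0,0.2,0,1],[0,0,0,0,0.15,0,1],[0,0,0,0,0.1,0,1],[0,0,0,0,0.1,0,1],[0,0,0,0,0.06,0,1],[0,0,0,0,0,0,1]],
])

```text
time: 24.32
position: [0.4368, 0.3291, 0.2273]
eef_rot: [-0.707, 0.0, -0.0, 0.707]
ft_force: [-0.2, -0.1, -2.6]
grip_width: 0.0303
```

Call:
apply_moves([
  [[0,0,0,0,0,0,0.3],[0,0,0,0,0,0,-0.3],[0,0,0,0,0,0,-0.6],[0,0,0,0,0,0,-0.6],[0,0,0,0,-0.6,0,-0.6],[0,0,0,0,-0.9,0,-0.6],[0,0,0,0,-0.5,0,-1],[0,0,0,0,0,0,-1]],
])

```text
time: 25.32
position: [0.4371, 0.3297, 0.3295]
eef_rot: [-0.706, -0.001, -0.001, 0.708]
ft_force: [0.5, -0.7, -0.1]
grip_width: 0.0854
```

```bash
python3 look.py w17;  python3 - <<'E'
from det import *
s=pickle.load(open('pics/w17.pkl','rb'))
print(captop('w17',tuple(proj('wrist',[.437,.3295,.077],s).astype(int)),.077,half=16))
go(s,[.4537,-.2157,.29],np.pi/2)
im=cv2.imread('pics/w17.png')[110:320,30:340]
cv2.imwrite('pics/w17z.png',cv2.resize(im,None,fx=2.5,fy=2.5,interpolation=cv2.INTER_CUBIC))
E
```

```text
t 25.325 j [-0.    0.4  -0.89  1.67  0.32  1.23  0.61] w 0.08541472741537083 f [ 0.5 -0.7 -0.1]
pos [0.4371 0.3297 0.3295] jawyaw 89.98 tilt y [ 0.0037  0.0022 -1.    ]
turn shares(10deg) [-0.013 -0.002  0.021]
shift shares in current frame [0. 0. 0.] in final frame [0. 0. 0.]
(array([251.90983607, 197.        ]), np.int32(366), array([0.43640537, 0.32935372, 0.077     ]))
pos [0.4371 0.3297 0.3295] jawyaw 89.98 tilt y [ 0.0037  0.0022 -1.    ]
turn shares(10deg) [-0.013 -0.002  0.021]
shift shares in current frame [  0.333   0.767 -10.91 ] in final frame [  0.332   0.79  -10.908]
```

View pics/w17z.png

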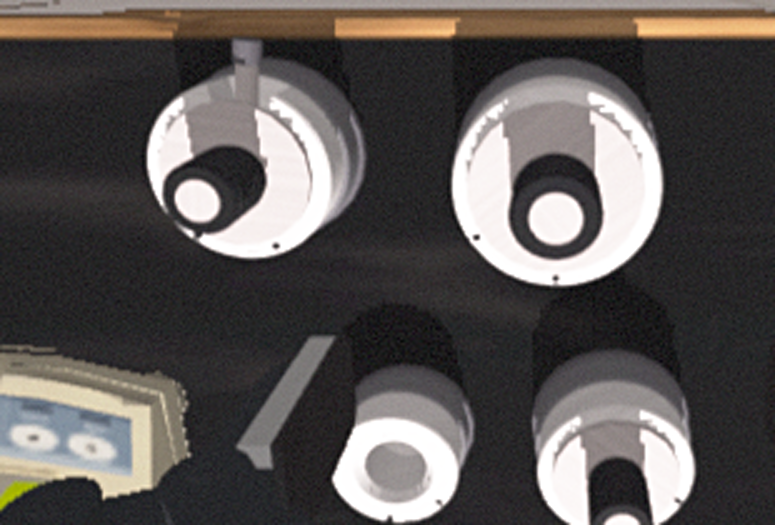

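Call:
apply_moves([
  [[0,0,0,0.1,0,-0.5,-0.5],[0,0,0,0.1,0,-0.9,-0.5],[0,0,0,0.1,0,-0.9,-0.5],[0,0,0,0,0,-0.9,-0.5],[0,0,0,0,0,-0.9,-0.5],[0,0,0,0,0,-0.9,-0.5],[0,0,0,0,0,-0.9,-0.5],[0,0,0,0,0,-0.9,-0.5]],
])

```text
time: 26.38
position: [0.451, -0.0127, 0.3261]
eef_rot: [-0.707, 0.001, 0.0, 0.707]
ft_force: [0.5, -0.1, 0.2]
grip_width: 0.064
```

Call:
apply_moves([
  [[0,0,0,0,0,-0.9,-0.5],[0,0,0,0,0,-0.9,-0.5],[0,0,0,0,0,-0.9,-0.5],[0,0,0,0,0.2,-0.8,-0.5],[0,0,0,0,0.5,-0.4,-0.5],[0,0,0,0,0,0,-0.5],[0,0,0,0,0,0,-0.5]],
])

```text
time: 27.25
position: [0.4517, -0.2048, 0.2921]
eef_rot: [-0.707, -0.0, 0.001, 0.708]
ft_force: [0.4, 0.9, 0.8]
grip_width: 0.0639
```

```bash
python3 look.py w18;  python3 - <<'E'
from det import *
s=pickle.load(open('pics/w18.pkl','rb'))
print(captop('w18',tuple(proj('wrist',[.4537,-.2157,.058],s).astype(int)),.058,half=16))
go(s,[.4537,-.2157,.207],np.pi/2)
E
```

```text
t 27.25 j [ 0.89  0.25 -0.61  1.85  0.16  1.09  1.8 ] w 0.06385880478915812 f [0.4 0.9 0.8]
pos [ 0.4517 -0.2048  0.2921] jawyaw 90.05 tilt y [-6.0e-04  1.2e-03 -1.0e+00]
turn shares(10deg) [-0.007  0.005 -0.003]
shift shares in current frame [0. 0. 0.] in final frame [0. 0. 0.]
(array([238.53431373, 209.50490196]), np.int32(204), array([ 0.45359245, -0.21558001,  0.058     ]))
pos [ 0.4517 -0.2048  0.2921] jawyaw 90.05 tilt y [-6.0e-04  1.2e-03 -1.0e+00]
turn shares(10deg) [-0.007  0.005 -0.003]
shift shares in current frame [ 0.04   1.702 -0.22 ] in final frame [ 0.039  1.702 -0.218]
```

View pics/w18.png

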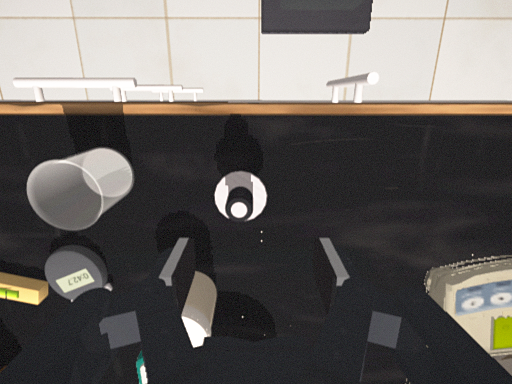

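Call:
apply_moves([
  [[0,0,0,0.02,0.2,-0.11,-0.5],[0,0,0,0.02,0.4,-0.11,-0.5],[0,0,0,0,0.5,0,-0.5],[0,0,0,0,0.4,0,-0.5],[0,0,0,0,0.19,0,-0.5],[0,0,0,0,0,0,-0.5],[0,0,0,0,0,0,0.5],[0,0,0,0,0,0,1]],
])

```text
time: 28.3
position: [0.4539, -0.2171, 0.2085]
eef_rot: [0.707, 0.0, 0.001, -0.707]
ft_force: [-0.5, 0.1, -0.0]
grip_width: 0.0283
```

Call:
apply_moves([
  [[0,0,0,0,0,0,1],[0,0,0,0,0,0,1],[0,0,0,0,0,0,1]],
])

```text
time: 28.68
position: [0.454, -0.217, 0.2085]
eef_rot: [0.707, 0.0, 0.001, -0.707]
ft_force: [-0.3, 0.3, 6.4]
grip_width: 0.0208
```

Call:
apply_moves([
  [[0,0,0,0,-0.7,0,1],[0,0,0,0,-0.9,0,1],[0,0,0,0,-0.9,0,1],[0,0,0,0,0,0.6,1],[0,0,0,0.1,0,0.9,1],[0,0,0,0.2,0,0.9,1],[0,0,0,0.2,0,0.9,1],[0,0,0,0.2,0,0.9,1]],
])

```text
time: 29.68
position: [0.4886, -0.0057, 0.3327]
eef_rot: [0.707, -0.0, 0.0, -0.707]
ft_force: [-0.0, -0.4, -1.1]
grip_width: 0.0201
```

Call:
apply_moves([
  [[0,0,0,0.2,0,0.9,1],[0,0,0,0.2,0,0.9,1],[0,0,0,0.2,0,0.9,1],[0,0,0,0.2,0,0.9,1],[0,0,0,0.2,0,0.6,1],[0,0,0,0.2,0,0.3,1],[0,0,0,0,0,0,1],[0,0,0,0,0,0,1]],
])

```text
time: 30.68
position: [0.5486, 0.2172, 0.3324]
eef_rot: [0.707, -0.001, 0.0, -0.707]
ft_force: [-0.2, -0.9, -1.8]
grip_width: 0.0203
```

```bash
python3 look.py w19;  python3 - <<'E'
from det import *
s=pickle.load(open('pics/w19.pkl','rb'))
z=s['position'][2]-.2085+.058
print(captop('w19',(254,272),z,half=25))
go(s,[.570,.2573,.2195],np.pi/2)
print(proj('wrist',[.57,.2573,.037],s))
E
```

```text
t 30.675 j [ 0.16  0.47 -0.8   1.55  0.35  1.27  0.88] w 0.020338215164030875 f [-0.2 -0.9 -1.8]
pos [0.5486 0.2172 0.3324] jawyaw 89.94 tilt y [-7.e-04 -7.e-04 -1.e+00]
turn shares(10deg) [ 0.004 -0.006 -0.004]
shift shares in current frame [0. 0. 0.] in final frame [0. 0. 0.]
(array([253.36283186, 269.96681416]), np.int32(452), array([0.54801908, 0.21750267, 0.18186486]))
pos [0.5486 0.2172 0.3324] jawyaw 89.94 tilt y [-7.e-04 -7.e-04 -1.e+00]
turn shares(10deg) [ 0.004 -0.006 -0.004]
shift shares in current frame [0.429 2.256 0.805] in final frame [0.428 2.257 0.803]
[293.90717519 204.46177974]
```

View pics/w19.png

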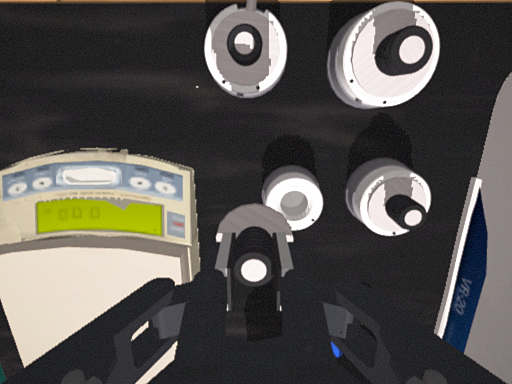

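```bash
python3 - <<'E'
from det import *
fitring('w19',255,150,332,235,.037,.0268,(.57,.2573))
E
```

```text
ring [0.5699 0.2575] r 0.0269 120 222
```

Call:
apply_moves([
  [[0,0,0,0.22,0,0.4,1],[0,0,0,0.22,0.2,0.4,1],[0,0,0,0,0.5,0,1],[0,0,0,0,0.5,0,1],[0,0,0,0,0.25,0,1],[0,0,0,0,0,0,1],[0,0,0,0,0,0,1]],
])

```text
time: 31.6
position: [0.5711, 0.258, 0.2615]
eef_rot: [-0.707, -0.0, -0.001, 0.707]
ft_force: [-1.7, 0.3, -1.6]
grip_width: 0.0202
```

```bash
python3 look.py w20;  python3 - <<'E'
from det import *
s=pickle.load(open('pics/w20.pkl','rb'))
z=s['position'][2]-.2085+.058
print(captop('w20',(254,270),z,half=25))
go(s,[.5706,.2572,.2195],np.pi/2)
E
```

```text
t 31.6 j [ 0.05  0.61 -0.76  1.52  0.44  1.18  0.79] w 0.020226778454971315 f [-1.7  0.3 -1.6]
pos [0.5711 0.258  0.2615] jawyaw 89.96 tilt y [ 1.5e-03  7.0e-04 -1.0e+00]
turn shares(10deg) [-0.004 -0.004  0.009]
shift shares in current frame [0. 0. 0.] in final frame [0. 0. 0.]
(array([253.31359649, 269.87280702]), np.int32(456), array([0.57077297, 0.25852575, 0.11096071]))
pos [0.5711 0.258  0.2615] jawyaw 89.96 tilt y [ 1.5e-03  7.0e-04 -1.0e+00]
turn shares(10deg) [-0.004 -0.004  0.009]
shift shares in current frame [-0.011  0.839 -0.016] in final frame [-0.01   0.839 -0.016]
```

View pics/w20.png

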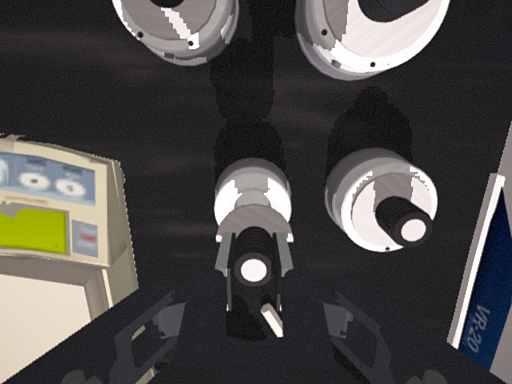

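Call:
apply_moves([
  [[0,0,0,-0.01,0.2,-0.015,1],[0,0,0,0,0.2,0,1],[0,0,0,0,0.15,0,1],[0,0,0,0,0.1,0,1],[0,0,0,0,0.1,0,1],[0,0,0,0,0.07,0,1],[0,0,0,0,0,0,1]],
])

```text
time: 32.52
position: [0.5703, 0.2574, 0.2198]
eef_rot: [-0.707, -0.0, -0.0, 0.707]
ft_force: [-2.5, -1.4, 2.7]
grip_width: 0.02
```

Call:
apply_moves([
  [[0,0,0,0,0,0,0.3],[0,0,0,0,0,0,-0.2],[0,0,0,0,0,0,-0.2],[0,0,0,0,0,0,-0.2],[0,0,0,0,-0.6,0,-0.2],[0,0,0,0,-0.9,0,-0.2],[0,0,0,0,-0.9,0,-0.5],[0,0,0,0,0,0,-1]],
])

```text
time: 33.52
position: [0.5708, 0.2583, 0.3437]
eef_rot: [-0.706, -0.002, -0.002, 0.708]
ft_force: [0.0, 0.5, -0.8]
grip_width: 0.0796
```

Call:
apply_moves([
  [[0,0,0,-0.8,-0.3,0,-1],[0,0,0,-0.8,-0.3,0,-1],[0,0,0,-0.4,0,0.2,-1],[0,0,0,0,0,0,-1],[0,0,0,0,0,0,-1],[0,0,0,0,0,0,-1]],
])

```text
time: 34.28
position: [0.4713, 0.2667, 0.3685]
eef_rot: [-0.707, 0.001, -0.0, 0.707]
ft_force: [0.4, -0.3, 0.7]
grip_width: 0.0852
```

```bash
python3 look.py w21;  python3 - <<'E'
from det import *
from bench import bot
s=pickle.load(open('pics/w21.pkl','rb'))
for p in [(.4318,.2106,.073),(.568,.355,.073),(.437,.3295,.077),(.570,.2575,.069)]:
    uv=proj('wrist',p,s); print(p,uv); 
    try: print(captop('w21',tuple(uv.astype(int)),p[2],half=14))
    except Exception as e: print(e)
im=cv2.imread('pics/w21.png')
cv2.imwrite('pics/w21z.png',cv2.resize(im[60:330],None,fx=1.56,fy=1.56,interpolation=cv2.INTER_CUBIC))
cv2.imwrite('pics/scene1.png',cv2.resize(bot.camera('scene')[130:300,130:350,::-1],None,fx=3.5,fy=3.5,interpolation=cv2.INTER_CUBIC))
t=bot.camera('top')[:,:,::-1];cv2.imwrite('pics/top1.png',t)
E
```

```text
t 34.275 j [ 0.13  0.34 -0.87  1.63  0.27  1.3   0.78] w 0.0852257999730928 f [ 0.4 -0.3  0.7]
pos [0.4713 0.2667 0.3685] jawyaw 89.9 tilt y [-1.e-03  1.e-04 -1.e+00]
turn shares(10deg) [-0.001 -0.01  -0.006]
shift shares in current frame [0. 0. 0.] in final frame [0. 0. 0.]
(0.4318, 0.2106, 0.073) [192.37672073 143.03757987]
(array([192.40291262, 142.88834951]), np.int32(206), array([0.43166219, 0.21063365, 0.073     ]))
(0.568, 0.355, 0.073) [335.58461365 269.88462193]
(array([332.86666667, 270.3       ]), np.int32(60), array([0.5685142 , 0.35212771, 0.073     ]))
(0.437, 0.3295, 0.077) [321.54187071 149.23039332]
(array([321.93092105, 148.75986842]), np.int32(304), array([0.43656673, 0.32982488, 0.077     ]))
(0.57, 0.2575, 0.069) [244.86649934 269.42701928]
(array([245.55670103, 269.41237113]), np.int32(97), array([0.56998232, 0.25825179, 0.069     ]))
```

View pics/w21z.png

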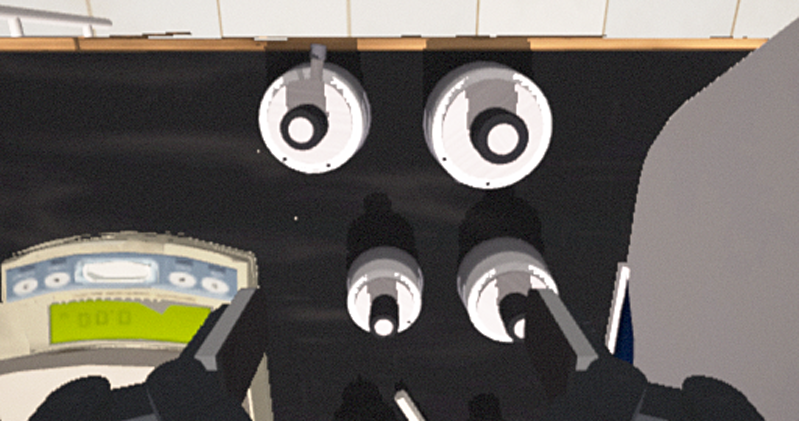

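View pics/scene1.png

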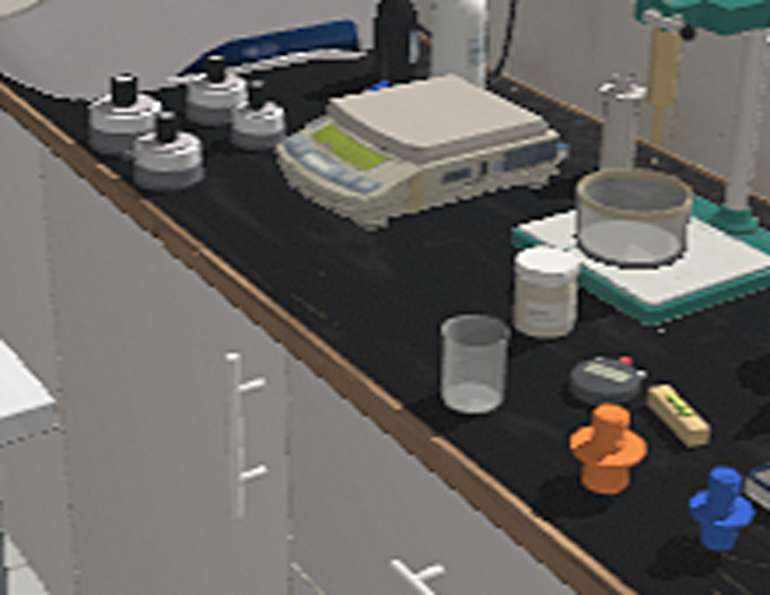

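```bash
python3 - <<'E'
from det import *
im=cv2.imread('pics/w21.png')
a=cv2.resize(im[205:285,210:310],None,fx=4,fy=4,interpolation=cv2.INTER_CUBIC)
b=cv2.resize(im[85:165,155:255],None,fx=4,fy=4,interpolation=cv2.INTER_CUBIC)
c=cv2.resize(cv2.imread('pics/scene1.png')[60:210,70:300],(800,520),interpolation=cv2.INTER_CUBIC)[:280]
cv2.imwrite('pics/fin.png',np.vstack([np.hstack([a,b]),c]))
t0=cv2.imread('pics/top0.png').astype(int);t1=cv2.imread('pics/top1.png').astype(int)
for u,v in [(309,215),(291,184)]: print(abs(t0-t1)[v-12:v+12,u-12:u+12].mean())
E
```

```text
3.896990740740741
4.226851851851852
```

View pics/fin.png

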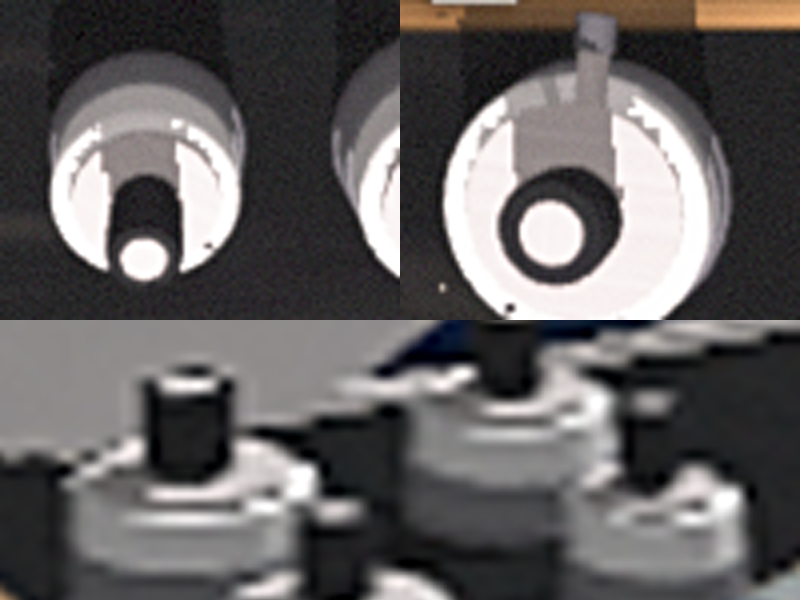

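All four cells are flush, and the beaker and jar have not moved (only image noise between the two top views). Handing in.

```bash
python3 -c "
from bench import bot
print(bot.hand_in())"
```

```text
the job is handed in; nothing more can be done
None
```

All four cells are loaded and the job was handed in at about 34 s of the 102 s allowed. I placed them in this order: side-arm cell in the slotted block, turned about 25° so its arm lies in the slot, then the medium, large and small cells in their own blocks.

- **Seating:** Each cell was lowered to its expected home height with under about 4 N of wrist force, then let go. Afterwards the wrist and scene views showed every flange lying on its block and every cell upright.
- **Position:** After release, the cap centres of the side-arm, medium, large and small cells lay within about 1 mm of their measured block centres. In the last picture a finger half hid the medium cell's cap. That view read it about 3 mm off, and I rely on the earlier clear view instead.
- **Beaker and jar:** The before-and-after top views differed only by image noise around both, so neither moved. The orange and blue look-alikes were not touched.
- **Forces:** Every wrist force reported after a move stayed below about 7 N, against the 120 N limit.

No check failed.

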